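# Find the hidden release notch by feel and free the work stop

## Robot

A 6-joint arm with a two-finger parallel gripper is mounted at the origin on a cart in front of the work surface, level with it; the furniture and walls round the work are solid. World frame = base frame: x ahead of the robot, y to its left, z up, the work surface at z = 0. Lengths are in m, angles in rad, forces in N, time in s.
With the tool pointing down it reaches from about 0.325 to 0.875 m from the base axis. Payload 4.4 kg.
Tool frame: the origin (TCP) lies midway between the tips of the shut fingers; the grasp point (between the pads) lies 19 mm behind it (bot.grip_depth is the distance from the TCP to the grasp point, in m); z points along the fingers, y is the direction in which the jaws open and shut (so a half turn about z gives the same grasp; the last joint's range is limited). The gripper opens to 85 mm and grips with 20 to 120 N. Pads are 22 mm wide; open, the fingers measure 114 mm over their backs; the gripper's body (76 mm by 85 mm) begins 54 mm behind the grasp point. The pads swing forward as they close: fully open they stand 13 mm farther back than shut.
Start: joints at [-1.343, 0.207, 1.542, -0, 1.393, -0.15], TCP at [0.213, -0.534, 0.194] pointing down, gripper open.
Joint ranges: [-2.73, 2.73], [-0.86, 2.22], [0.23, 2.46], [-1.11, 4.25], [0.08, 2.63], [-2.82, 2.82]. Speed limits (rad/s): [2.79, 2.79, 3.14, 3.14, 3.14, 3.14].

## Interface

Orientations are given as a unit quaternion [x, y, z, w].
In Python, from workcell import read_state, viewer, job, bot gives the robot as it stands.
- The arm moves only by the tool arm_command, never from a script. Its argument "commands" is a list of rows, each an object with "travel": the shift along the tool's x, y, z in m, a list of three; "rotation": the turn, a rotation vector about the tool's x, y, z in rad, a list of three. In form: [{"travel": [x, y, z], "rotation": [ax, ay, az]}, ...]. A call has 1 to 5 rows; each row is the pose to reach, as a shift and turn from the pose commanded when the call began, along the tool's axes at that moment; what a row does not reach only later rows make up. A row lasts 1/12 s, in which the tool goes at most 41.7 mm and 7.16 degrees, less where a joint would pass 70% of its speed; a pose out of reach is approached as far as the arm can. A call with a gripper value outside its range is refused whole. "hand" is the opening, from 0 (shut) to 1 (fully open), set as the call begins (left out, the last holds). The fingers move at their own pace and stop on an object; "squeeze" is the grip in N (left out, the last holds). Time passes only in rows, so rows that repeat a pose let the fingers close. It gives the time, the measured TCP pose, the force and the opening at its end, in the units of the state.
- read_state(): the state, without advancing time (a new reading comes with each control period).
- viewer.capture(name): name is "scene" or "top" or "wrist"; returns a dict with "color" (420x560x3 uint8, red, green, blue), "mtx" (3x3 intrinsics, pixels), "distortion" ([k1, k2, p1, p2, k3] as OpenCV has them; the pictures are not rectified), "R" (3x3) and "t" (3): a world point X has camera coordinates R X + t. Camera axes: x right, y down, z forward; pixel columns grow to the right and rows downward; lengths in m; the calibration is good to about 2 mm. A picture is of the moment at which its call begins. There is no depth.
- job.finish_job(): hands the job in, once; it reports no verdict.
The state is a dict: "time": time; "joint_positions": joint angles; "joint_velocities": joint speeds; "effort": joint torques, N m; "tcp_pos": TCP position; "tcp_rot": TCP orientation; "wrist_force": force on the tool from outside, world axes, zero at the start; "wrist_torque": the same for the moment, N m; "grip_width": finger opening in m.
Only numpy, scipy, OpenCV 4.12 (cv2) and the standard library are available. Lean on these libraries where they do the work, as an engineer would, in place of code of your own. Each camera call takes 0.05 s, during which the arm holds its last target. There are 200 camera calls.

## Task

Free the locked work stop on the bench and shift it: with a fingertip pushed in under the sprung guard strip, feel along the front edge of the stop's base for the hidden notch and press the key inside it fully home, so that the lock pin sinks. Then push the sliding stop block sideways, away from the side where it stands now, until it rests against the fixed end stop. Only touch and push: take nothing between the fingers and lift nothing, leave the loose tools and gauges around where they are, and finish clear of everything.

Things in the scene. Friction and masses are not known exactly. Their poses are not given: they have to be found in the camera images.
- stop_base: grey work-stop base fixed on the bench, 120 mm along its x (-60 to +60), 284 mm along its y, deck top 42 mm above the bench (deck from x = -24 to +60). Origin at the centre of its underside; x points away from the robot, z up, y to the robot's left along the front edge
- front_edge (a point): middle of the front edge, a steel wall facing the base's -x, 264 mm long, from the bench up to 20 mm; this point is on its face, 10 mm up. Axes as the base. It is six 44 mm lengths (centres y = -110, -66, -22, 22, 66, 110): five solid and flush, one, any of them, missing: the hidden notch, 44 mm wide, 2 mm floor. 14 mm back in it stands the release key, 42 mm wide, 3 to 19 mm above the bench
- guard_nose (a point): middle of the nose of the guard strip as found: steel, 270 mm long, 21 to 33 mm above the bench, it stands 10 mm ahead of the front edge and hides it from above. Sprung: a vertical finger pushes it straight back (+x, up to 32 mm) with 1 to 3 N, until the tip below it meets the wall or, in the notch, the key
- lock_pin_top (a point): top of the lock pin, 10 mm thick, standing 12 mm out of the deck beside the stop block (base x = 30, y = -28); it blocks the block until the key is in
- end_stop_face (a point): middle of the face of the fixed steel end stop on the deck, base x = 30, y = 65; 20 mm high, 52 mm wide
- release_key (a joint): travel of the release key in m: 0 as found (out), 0.006 fully in; it moves along the base's +x, needs about 5 N, and stays where it is pushed; the lock pin sinks with it and clears the block only when the key is practically home
- stop_block (a joint): travel of the aluminium stop block along the base's +y in m: 0 as found (locked beside the pin), 0.100 against the end stop. The block is 52 mm in x (4 to 56), 40 mm in y, from z = 45 to 70 mm above the bench; as found its centre is at y = -55. It slides stiffly with about 2 N and stays where it is left
- stop_block_flank (a point): centre of the stop block's flank that faces the base's -y, the face to push on; 57 mm above the bench; axes as the base
- ring_gauge: loose bystander: steel ring 39 mm across, 17 mm high; origin under its centre
- turned_part_0: loose bystander: stepped turned steel part, 29 mm across, 17 mm high; origin under its centre
- vee_block: loose bystander: steel V block 44 x 46 x 35 mm; origin under its centre
- plug_gauge: loose bystander: lying double-ended plug gauge, 84 mm long, 16 mm thick; origin under its centre
- screwdriver: loose bystander: lying small red-handled screwdriver, 120 mm long; origin under its centre

How it is judged:
By the outcome, as a careful person would: the job done as asked, in the order asked, and still so for the second after the job is handed in, with the robot touching nothing.
It also fails if it takes over 72 s, if anything falls off the work surface, if the arm or the gripper's body presses on something with over 40 N, if the wrist force passes 120 N, or if a joint passes its speed limit or range.

## Working session

There is one attempt and no reset: what is moved stays moved. The work goes in short steps, Python scripts to look and compute and a tool call to move; the robot and the scene stay as the last step left them, time stands still between calls to the robot, and variables do not carry over. Pictures are saved under pics/ and viewed, about 8 in all and at most 12, crops included, and the job is handed in when it is done.

Besides the shell and the picture viewer there is one more tool, called after ">>>" in YAML: its name, and indented under it one key for each argument. arm_command: Moves the arm, as the interface text tells. Its arguments: {"type":"object","properties":{"commands":{"type":"array","items":{"type":"object","properties":{"travel":{"type":"array","items":{"type":"number"}},"rotation":{"type":"array","items":{"type":"number"}}}}},"hand":{"type":"number"},"squeeze":{"type":"number"}},"required":["commands"]}

```bash
ls; mkdir -p pics
python3 - <<'E'
from workcell import read_state, viewer, job, bot
import cv2
for n in ("top","scene"):
    c=viewer.capture(n); cv2.imwrite(f"pics/{n}0.png",cv2.cvtColor(c["color"],cv2.COLOR_RGB2BGR)); print(n,c["mtx"],c["distortion"],c["R"],c["t"])
s=read_state(); print(s)
E
```

```text
pics
top [[535.13476304   0.         278.57651004]
 [  0.         535.13476304 208.33387952]
 [  0.           0.           1.        ]] [-0.09155451  0.          0.          0.          0.        ] [[ 0.00972663 -0.99985998 -0.01361637]
 [-0.9927165  -0.00802013 -0.12020662]
 [ 0.12008059  0.01468641 -0.99265551]] [0.00909079 0.57734981 1.19309124]
scene [[421.89398779   0.         283.00395209]
 [  0.         421.89398779 211.76615018]
 [  0.           0.           1.        ]] [0.04401498 0.         0.         0.         0.        ] [[ 0.41480651 -0.90988454  0.00675889]
 [-0.38168058 -0.18073744 -0.90645127]
 [ 0.82598758  0.37342215 -0.42225633]] [-0.26026935  0.29653872  0.49188159]
{'time': 0.1, 'joint_positions': array([-1.34247699e+00,  2.07345250e-01,  1.54285647e+00,  1.37977541e-05,
        1.39349177e+00, -1.50482446e-01]), 'joint_velocities': array([-0.0015306 ,  0.00029463, -0.0008749 ,  0.0013767 ,  0.00018947,
        0.00072732]), 'effort': array([ 2.22718245e-05, -3.84093297e+01, -2.92546570e+01, -1.85493141e-04,
        4.93492844e-03, -4.55693612e-05]), 'tcp_pos': array([ 0.21246462, -0.53346978,  0.19271449]), 'tcp_rot': array([ 9.82116895e-01,  1.88269227e-01, -3.40860440e-05, -1.04988746e-03]), 'wrist_force': array([ 0.02207177, -0.07904019,  0.16233306]), 'wrist_torque': array([ 0.02004251, -0.0182697 , -0.0106858 ]), 'grip_width': 0.08527646410210207}
```

View pics/top0.png

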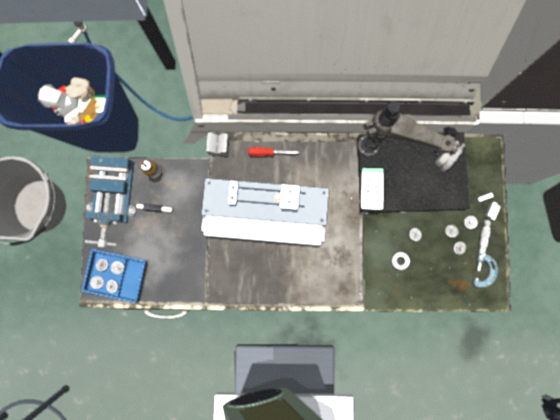

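View pics/scene0.png

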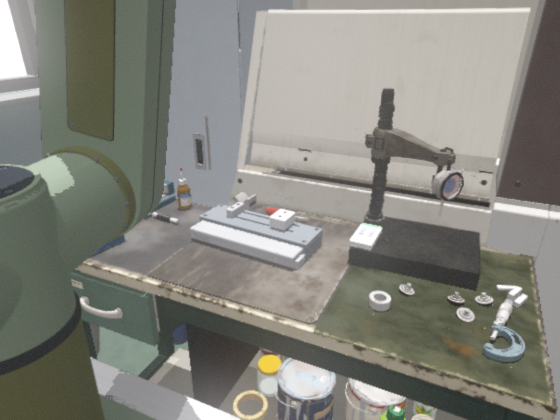

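The top view shows the base at u 202–328, v 180–245, with the white guard in front at v 217–245. The block is at (289,197) and the end stop at (233,193). I'll enlarge it for measuring.

Run:
```python
import cv2
a=cv2.imread("pics/top0.png")[165:260,190:340]
cv2.imwrite("pics/crop.png",cv2.resize(a,None,fx=5.3,fy=5.3,interpolation=cv2.INTER_CUBIC))
```

```text
(no output)
```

View pics/crop.png

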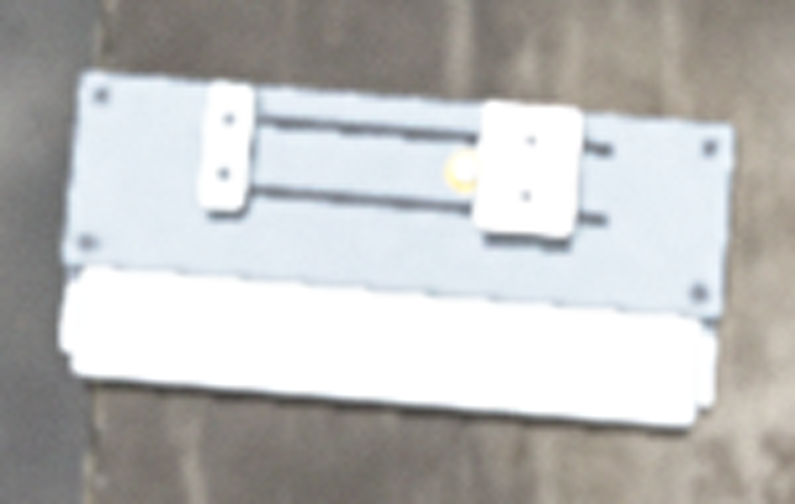

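```bash
cat > h.py <<'E'
import numpy as np, cv2
from scipy.optimize import least_squares
from workcell import viewer, read_state
def proj(c,X):
    return cv2.projectPoints(np.float64(X),cv2.Rodrigues(c["R"])[0],c["t"],c["mtx"],c["distortion"])[0][:,0]
def w(p,B):  # base->world
    B=np.float64(B); co,si=np.cos(p[2]),np.sin(p[2])
    return np.c_[p[0]+co*B[:,0]-si*B[:,1], p[1]+si*B[:,0]+co*B[:,1], B[:,2]]
E
python3 - <<'E'
from h import *
c=viewer.capture("top")
px=np.float64([(82,72),(735,125),(720,318),(63,263),(486,102),(583,107),(574,240),(474,232),(72,372),(692,425)])
px=(px+.5)/5.3-.5+[190,165]
B=np.array([(60,142,42),(60,-142,42),(-24,-142,42),(-24,142,42),(56,-35,70),(56,-75,70),(4,-75,70),(4,-35,70),(-70,135,33),(-70,-135,33)])/1000
f=lambda p:(proj(c,w(p,B))-px).ravel()
r=least_squares(f,[.5,0,0],loss="soft_l1"); print(r.x, r.fun.reshape(-1,2).round(1)); p=r.x
np.save("p.npy",p)
for n,b in dict(nose=(-70,0,27),flank=(30,-75,57),pin=(30,-28,54),end=(30,65,52)).items(): print(n,w(p,[np.array(b)/1000]))
E
```

```text
[ 0.57438144  0.04699788 -0.07619432] [[ 0.1  0. ]
 [-0.1  0.2]
 [ 0.   0.2]
 [-0.   0.1]
 [ 0.1  0.3]
 [-0.4  0.9]
 [-0.6 -1.2]
 [ 0.4 -1.2]
 [-0.1  0. ]
 [ 0.4  0.1]]
nose [[0.50458453 0.05232632 0.027     ]]
flank [[ 0.59858535 -0.03006813  0.057     ]]
pin [[0.60216302 0.0167955  0.054     ]]
end [[0.60924224 0.10952567 0.052     ]]
```

Fit residuals are about 1 px or less, with base yaw −0.076. I'll move to a point ahead of the right end of the guard with fingers shut: translation first, then the turn.

>>> arm_command:
  commands:
    - {"travel": [0.03, -0.0265, 0], "rotation": [0, 0, 0]}
    - {"travel": [0.06, -0.053, 0], "rotation": [0, 0, 0]}
    - {"travel": [0.09, -0.0795, 0], "rotation": [0, 0, 0]}
    - {"travel": [0.12, -0.106, 0], "rotation": [0, 0, 0]}
    - {"travel": [0.15, -0.1325, 0], "rotation": [0, 0, 0]}
  hand: 0
  squeeze: 20

```text
time: 0.57
tcp_pos: [0.3032, -0.3537, 0.1933]
tcp_rot: [0.982, 0.188, -0.0, -0.0]
wrist_force: [1.5, 0.3, 0.2]
grip_width: 0.0258
```

>>> arm_command:
  commands:
    - {"travel": [0.03, -0.0265, 0], "rotation": [0, 0, 0]}
    - {"travel": [0.06, -0.053, 0], "rotation": [0, 0, 0]}
    - {"travel": [0.09, -0.0795, 0], "rotation": [0, 0, 0]}
    - {"travel": [0.12, -0.106, 0], "rotation": [0, 0, 0]}
    - {"travel": [0.15, -0.1325, 0], "rotation": [0, 0, 0]}

```text
time: 0.98
tcp_pos: [0.3936, -0.1751, 0.1937]
tcp_rot: [0.982, 0.188, 0.0, 0.0]
wrist_force: [0.4, -1.1, 0.8]
grip_width: 0.0001
```

>>> arm_command:
  commands:
    - {"travel": [0.03, -0.0265, 0], "rotation": [0, 0, 0]}
    - {"travel": [0.06, -0.053, 0], "rotation": [0, 0, 0]}
    - {"travel": [0.09, -0.0795, 0], "rotation": [0, 0, 0]}
    - {"travel": [0.102, -0.091, 0], "rotation": [0, 0, 0]}
    - {"travel": [0.102, -0.091, 0], "rotation": [0, 0, 0]}

```text
time: 1.4
tcp_pos: [0.4552, -0.0514, 0.1936]
tcp_rot: [0.982, 0.191, 0.0, -0.001]
wrist_force: [-1.3, -0.2, -1.4]
grip_width: -0.0001
```

>>> arm_command:
  commands:
    - {"travel": [0, 0, 0], "rotation": [0, 0, -0.12]}
    - {"travel": [0, 0, 0], "rotation": [0, 0, -0.24]}
    - {"travel": [0, 0, 0], "rotation": [0, 0, -0.36]}
    - {"travel": [0, 0, 0], "rotation": [0, 0, -0.48]}
    - {"travel": [0, 0, 0], "rotation": [0, 0, -0.6]}

```text
time: 1.82
tcp_pos: [0.4538, -0.0559, 0.1934]
tcp_rot: [0.881, 0.472, -0.001, -0.0]
wrist_force: [0.1, 1.4, -0.3]
grip_width: -0.0002
```

>>> arm_command:
  commands:
    - {"travel": [0, 0, 0], "rotation": [0, 0, -0.12]}
    - {"travel": [0, 0, 0], "rotation": [0, 0, -0.24]}
    - {"travel": [0, 0, 0], "rotation": [0, 0, -0.36]}
    - {"travel": [0, 0, 0], "rotation": [0, 0, -0.48]}
    - {"travel": [0, 0, 0], "rotation": [0, 0, -0.516]}

```text
time: 2.23
tcp_pos: [0.4538, -0.056, 0.1935]
tcp_rot: [0.732, 0.681, -0.001, -0.0]
wrist_force: [-0.3, -0.9, -0.0]
grip_width: 0.0
```

>>> arm_command:
  commands:
    - {"travel": [0, 0, 0.04], "rotation": [0, 0, 0]}
    - {"travel": [0, 0, 0.08], "rotation": [0, 0, 0]}
    - {"travel": [0, 0, 0.12], "rotation": [0, 0, 0]}
    - {"travel": [0, 0, 0.15], "rotation": [0, 0, 0]}
    - {"travel": [0, 0, 0.165], "rotation": [0, 0, 0]}

```text
time: 2.65
tcp_pos: [0.4499, -0.0547, 0.0244]
tcp_rot: [0.734, 0.679, -0.002, -0.003]
wrist_force: [0.3, -0.6, 1.2]
grip_width: 0.0002
```

>>> arm_command:
  commands:
    - {"travel": [0, 0, 0.01], "rotation": [0, 0, 0]}
    - {"travel": [0, 0, 0.0185], "rotation": [0, 0, 0]}
    - {"travel": [0, 0, 0.0185], "rotation": [0, 0, 0]}
    - {"travel": [0, 0, 0.0185], "rotation": [0, 0, 0]}

```text
time: 2.98
tcp_pos: [0.4551, -0.0554, 0.0109]
tcp_rot: [0.734, 0.68, 0.0, 0.001]
wrist_force: [0.2, -0.5, 0.3]
grip_width: -0.0002
```

>>> arm_command:
  commands:
    - {"travel": [0, 0.01, 0], "rotation": [0, 0, 0]}
    - {"travel": [0, 0.016, 0], "rotation": [0, 0, 0]}
    - {"travel": [0, 0.022, 0], "rotation": [0, 0, 0]}
    - {"travel": [0, 0.026, 0], "rotation": [0, 0, 0]}
    - {"travel": [0, 0.026, 0], "rotation": [0, 0, 0]}

```text
time: 3.4
tcp_pos: [0.4824, -0.0572, 0.0111]
tcp_rot: [0.733, 0.68, 0.001, 0.001]
wrist_force: [-1.3, -0.5, 0.5]
grip_width: 0.0
```

>>> arm_command:
  commands:
    - {"travel": [0, 0.003, 0], "rotation": [0, 0, 0]}
    - {"travel": [0, 0.006, 0], "rotation": [0, 0, 0]}
    - {"travel": [0, 0.008, 0], "rotation": [0, 0, 0]}
    - {"travel": [0, 0.008, 0], "rotation": [0, 0, 0]}

```text
time: 3.73
tcp_pos: [0.4888, -0.0575, 0.0103]
tcp_rot: [0.733, 0.68, 0.0, 0.0]
wrist_force: [0.3, -0.7, 0.3]
grip_width: -0.0001
```

>>> arm_command:
  commands:
    - {"travel": [0, 0.002, 0], "rotation": [0, 0, 0]}
    - {"travel": [0, 0.003, 0], "rotation": [0, 0, 0]}
    - {"travel": [0, 0.003, 0], "rotation": [0, 0, 0]}

```text
time: 3.98
tcp_pos: [0.4916, -0.0577, 0.0103]
tcp_rot: [0.733, 0.68, 0.0, 0.0]
wrist_force: [0.3, -0.2, 0.5]
grip_width: -0.0001
```

>>> arm_command:
  commands:
    - {"travel": [0, 0.002, 0], "rotation": [0, 0, 0]}
    - {"travel": [0, 0.003, 0], "rotation": [0, 0, 0]}
    - {"travel": [0, 0.003, 0], "rotation": [0, 0, 0]}

```text
time: 4.23
tcp_pos: [0.4947, -0.0579, 0.0104]
tcp_rot: [0.733, 0.68, 0.0, 0.0]
wrist_force: [0.5, -0.3, -0.4]
grip_width: -0.0
```

>>> arm_command:
  commands:
    - {"travel": [0, 0.002, 0], "rotation": [0, 0, 0]}
    - {"travel": [0, 0.004, 0], "rotation": [0, 0, 0]}
    - {"travel": [0, 0.004, 0], "rotation": [0, 0, 0]}

```text
time: 4.48
tcp_pos: [0.499, -0.0583, 0.0104]
tcp_rot: [0.733, 0.68, 0.0, 0.0]
wrist_force: [0.5, -0.2, 0.3]
grip_width: 0.0003
```

>>> arm_command:
  commands:
    - {"travel": [0, 0.002, 0], "rotation": [0, 0, 0]}
    - {"travel": [0, 0.003, 0], "rotation": [0, 0, 0]}
    - {"travel": [0, 0.003, 0], "rotation": [0, 0, 0]}

```text
time: 4.73
tcp_pos: [0.5017, -0.0585, 0.0104]
tcp_rot: [0.733, 0.68, 0.0, 0.0]
wrist_force: [0.7, -0.2, -0.4]
grip_width: -0.0002
```

```bash
cat >> h.py <<'E'
def look(cam,png,box=None,f=1):
    a=cv2.cvtColor(viewer.capture(cam)["color"],cv2.COLOR_RGB2BGR)
    if box: a=a[box[1]:box[3],box[0]:box[2]]
    cv2.imwrite(png,cv2.resize(a,None,fx=f,fy=f,interpolation=cv2.INTER_CUBIC))
def st():
    s=read_state(); p=np.load("p.npy"); d=s["tcp_pos"][:2]-p[:2]; co,si=np.cos(p[2]),np.sin(p[2])
    q=s["tcp_rot"]; print(s["time"],"base xy mm",[round(1e3*v,1) for v in (co*d[0]+si*d[1],co*d[1]-si*d[0],s["tcp_pos"][2])],"yaw err",2*np.arctan2(q[1],q[0])-np.pi/2-p[2],s["wrist_force"].round(1))
E
python3 -c "
from h import *
st(); look('scene','pics/s1.png',(170,170,350,290),4)"
```

```text
4.7333 base xy mm [np.float64(-64.4), np.float64(-110.7), np.float64(10.4)] yaw err 0.00016878787067509116 [ 0.7 -0.2 -0.4]
```

View pics/s1.png

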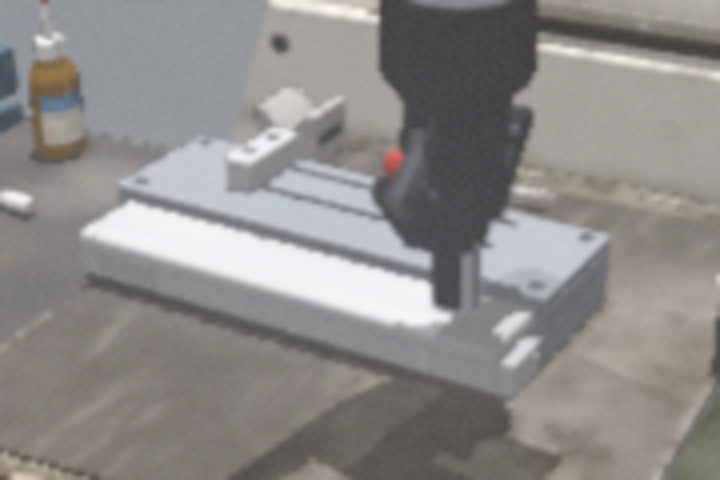

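Run:
```python
from h import *
p=np.load("p.npy"); c=viewer.capture("scene")
B=np.array([(60,142,42),(60,-142,42),(-24,-142,42),(-70,135,33),(-70,-135,33),(-70,-135,21),(-60,-132,0)])/1000
t=read_state()["tcp_pos"]
X=np.vstack([w(p,B),t,t+[0,0,.025],t+[0,0,.05],t+[0,0,.1]])
print(((proj(c,X)-[170,170])*4).round())
```

```text
[[201. 134.]
 [610. 235.]
 [544. 299.]
 [ 76. 230.]
 [491. 350.]
 [491. 371.]
 [494. 395.]
 [454. 371.]
 [454. 330.]
 [454. 287.]
 [455. 199.]]
```

The scene crop shows the base and guard, but the fingertip is unclear at about (454,330–370). I'll check from the wrist camera.

```bash
python3 -c "
from h import *
look('wrist','pics/w1.png')"
```

```text
(no output)
```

View pics/w1.png

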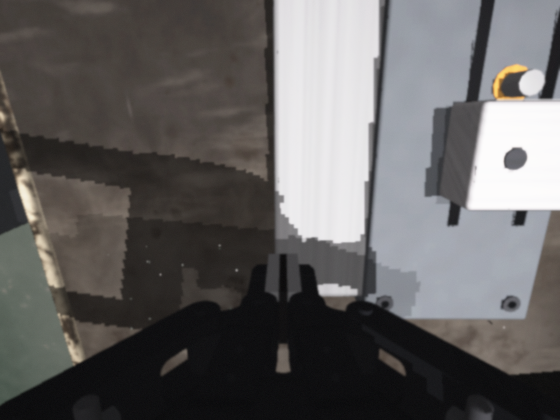

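Run:
```python
from h import *
p=np.load("p.npy"); c=viewer.capture("wrist"); t=read_state()["tcp_pos"]
for d in (-70,-65,-60,-55): print(d,proj(c,w(p,np.array([(d,y,33) for y in (-110,-60,0,60)])/1000)).round().tolist())
print("deck",proj(c,w(p,np.array([(-24,-142,42),(60,-142,42)])/1000)).round().tolist())
print("tip",proj(c,[t,t+[0,0,.02]]).round().tolist(), "edges x±7.5,±14.5", proj(c,w(p,np.array([(-64.4+e,-110.7,10) for e in (-14.5,-7.5,7.5,14.5)])/1000)).round().tolist())
```

```text
-70 [[272.0, 259.0], [271.0, 163.0], [270.0, 22.0], [268.0, -161.0]]
-65 [[282.0, 259.0], [282.0, 163.0], [282.0, 22.0], [281.0, -161.0]]
-60 [[291.0, 259.0], [292.0, 163.0], [293.0, 22.0], [295.0, -161.0]]
-55 [[301.0, 259.0], [302.0, 163.0], [305.0, 22.0], [308.0, -161.0]]
deck [[360.0, 322.0], [522.0, 323.0]]
tip [[282.0, 243.0], [282.0, 257.0]] edges x±7.5,±14.5 [[258.0, 243.0], [270.0, 243.0], [296.0, 243.0], [307.0, 243.0]]
```

Run:
```python
from h import *
p=np.load("p.npy"); c=viewer.capture("top"); a=cv2.imread("pics/top0.png").mean(2); b=c["color"].mean(2)
cv2.imwrite("pics/top1.png",cv2.cvtColor(c["color"],cv2.COLOR_RGB2BGR))
for y in (100,60,20):
    P=proj(c,w(p,np.array([(-70,y,33),(-55,y,33)])/1000)).round(1); u=int(round(P[0,0])); print(y,P.tolist()); print(a[228:248,u].astype(int)); print(b[228:248,u].astype(int))
st()
A=np.hstack([cv2.resize(cv2.imread(f"pics/top{i}.png")[170:260,195:340],None,fx=2.7,fy=2.7,interpolation=cv2.INTER_CUBIC) for i in (0,1)]); cv2.imwrite("pics/tt.png",A)
```

```text
100 [[218.2, 236.1], [218.8, 229.6]]
[255 255 255 255 255 255 255 255 239 127  86 107 119 122 118 123 119 120
 121 118]
[255 255 255 255 255 255 255 255 240 130  85 106 121 119 120 122 121 117
 122 120]
60 [[235.5, 237.6], [236.1, 231.1]]
[255 255 255 255 255 255 255 255 255 255 175  83  90 119 129 130 126 128
 122 122]
[255 255 255 255 255 255 255 255 255 255 178  83  89 120 130 131 127 128
 127 123]
20 [[252.9, 239.1], [253.5, 232.6]]
[255 255 255 255 255 255 255 255 255 255 255 236 124  73  95 114 119 120
 120 119]
[255 255 255 255 255 255 255 255 255 255 255 238 126  74  94 117 120 119
 121 120]
4.9833 base xy mm [np.float64(-64.9), np.float64(-110.6), np.float64(10.2)] yaw err 0.00017468857883384814 [-0.2 -0.1 -0.5]
```

View pics/tt.png

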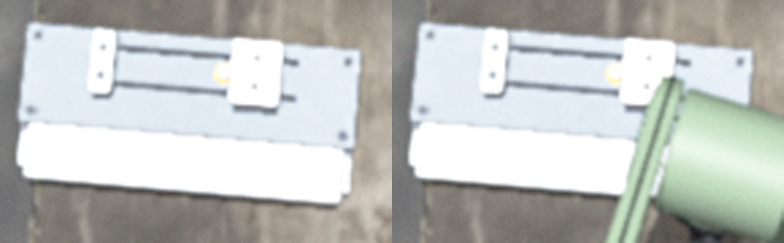

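The guard has not moved, although the state says the shut tip is past its nose with no force. I'll retreat to open bench and check where the tip really is.

>>> arm_command:
  commands:
    - {"travel": [0, -0.02, 0], "rotation": [0, 0, 0]}
    - {"travel": [0, -0.04, 0], "rotation": [0, 0, 0]}
    - {"travel": [0, -0.048, 0], "rotation": [0, 0, 0]}
    - {"travel": [0, -0.048, 0], "rotation": [0, 0, 0]}

```text
time: 5.32
tcp_pos: [0.4512, -0.0541, 0.0097]
tcp_rot: [0.734, 0.68, -0.001, -0.001]
wrist_force: [-0.3, -0.1, 0.2]
grip_width: 0.0
```

Run:
```python
from h import *
st(); c=viewer.capture("scene"); d=viewer.capture("wrist"); s=read_state(); t=s["tcp_pos"]; print(s["grip_width"])
P=proj(c,[t,t+[0,0,.03],t+[0,0,.06]]); Q=proj(d,[t,t+[0,0,.03],t+[0,0,.06]])
u,v=P[0].astype(int); A=cv2.resize(cv2.cvtColor(c["color"],cv2.COLOR_RGB2BGR)[v-60:v+35,u-35:u+35],None,fx=6,fy=6,interpolation=cv2.INTER_CUBIC)
for q in P: cv2.circle(A,tuple(int(k) for k in (q-[u-35,v-60])*6),3,(0,0,255),-1)
C=cv2.cvtColor(d["color"],cv2.COLOR_RGB2BGR)
for q in Q: cv2.circle(C,tuple(int(k) for k in q),2,(0,0,255),-1)
C=cv2.resize(C[180:375,190:372],None,fx=2,fy=2)
h=min(len(A),len(C)); cv2.imwrite("pics/s2.png",np.hstack([A[:570],cv2.copyMakeBorder(C,0,570-len(C),0,0,cv2.BORDER_CONSTANT)]))
```

```text
5.3167 base xy mm [np.float64(-115.2), np.float64(-110.2), np.float64(9.7)] yaw err -7.677432604946688e-05 [-0.3 -0.1  0.2]
0.00018886254654547203
```

View pics/s2.png

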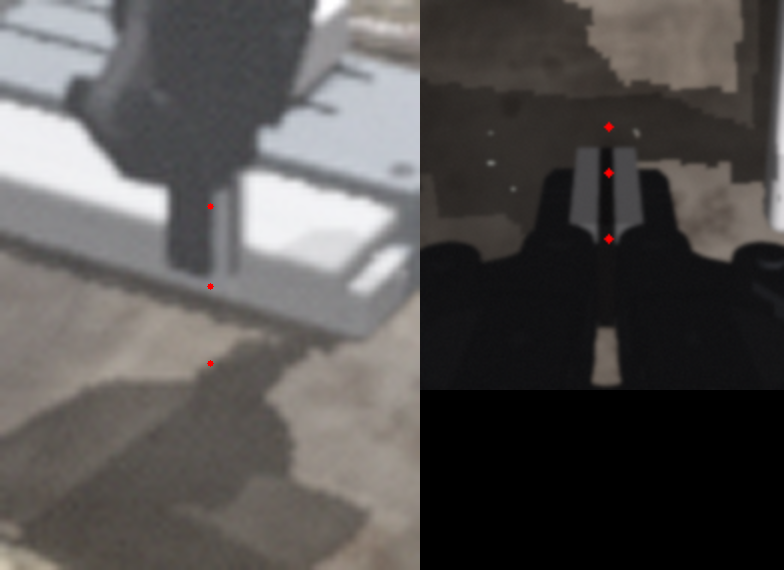

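The tip appears roughly 35 mm above the reported TCP. I'll triangulate it from both views.

Run:
```python
from h import *
c=viewer.capture("scene"); d=viewer.capture("wrist"); t=read_state()["tcp_pos"]
u,v=proj(c,[t])[0].astype(int)
a=np.array([[u-35+207/6,v-60+275/6]]); b=np.array([[284.5,254.]])
n=lambda c,x:cv2.undistortPoints(x.reshape(-1,1,2),c["mtx"],c["distortion"]).reshape(-1,2).T
X=cv2.triangulatePoints(np.c_[c["R"],c["t"]],np.c_[d["R"],d["t"]],n(c,a),n(d,b)); X=(X[:3]/X[3])[:,0]
print("tip",X,"tcp",t,"diff",X-t, "reproj",proj(c,[X])-a,proj(d,[X])-b)
from workcell import bot; print([k for k in dir(bot) if k[0]!="_"],bot.grip_depth)
```

```text
tip [ 0.45768192 -0.05027371  0.04114001] tcp [ 0.45507501 -0.05516103  0.01083596] diff [0.00260691 0.00488732 0.03030404] reproj [[-0.84914329  0.34581996]] [[2.33288273 2.78369641]]
['PlanningError', 'grip_depth'] 0.0187
```

>>> arm_command:
  commands:
    - {"travel": [0, 0, 0.002], "rotation": [0, 0, 0]}
    - {"travel": [0, 0, 0.004], "rotation": [0, 0, 0]}
    - {"travel": [0, 0, 0.006], "rotation": [0, 0, 0]}
    - {"travel": [0, 0, 0.006], "rotation": [0, 0, 0]}

```text
time: 5.85
tcp_pos: [0.4532, -0.0546, 0.0037]
tcp_rot: [0.733, 0.68, -0.0, -0.0]
wrist_force: [-0.2, 0.4, -1.1]
grip_width: 0.0001
```

>>> arm_command:
  commands:
    - {"travel": [0, 0, 0.002], "rotation": [0, 0, 0]}
    - {"travel": [0, 0, 0.003], "rotation": [0, 0, 0]}
    - {"travel": [0, 0, 0.004], "rotation": [0, 0, 0]}
    - {"travel": [0, 0, 0.004], "rotation": [0, 0, 0]}

```text
time: 6.18
tcp_pos: [0.4533, -0.0547, 0.0]
tcp_rot: [0.733, 0.68, -0.0, -0.0]
wrist_force: [-0.5, -0.2, -0.2]
grip_width: -0.0001
```

>>> arm_command:
  commands:
    - {"travel": [0, 0, 0.003], "rotation": [0, 0, 0]}
    - {"travel": [0, 0, 0.006], "rotation": [0, 0, 0]}
    - {"travel": [0, 0, 0.009], "rotation": [0, 0, 0]}
    - {"travel": [0, 0, 0.012], "rotation": [0, 0, 0]}
    - {"travel": [0, 0, 0.012], "rotation": [0, 0, 0]}

```text
time: 6.6
tcp_pos: [0.4527, -0.0545, -0.0125]
tcp_rot: [0.733, 0.68, -0.0, -0.001]
wrist_force: [-0.2, -0.1, -0.2]
grip_width: 0.0002
```

>>> arm_command:
  commands:
    - {"travel": [0, 0, 0.002], "rotation": [0, 0, 0]}
    - {"travel": [0, 0, 0.004], "rotation": [0, 0, 0]}
    - {"travel": [0, 0, 0.006], "rotation": [0, 0, 0]}
    - {"travel": [0, 0, 0.006], "rotation": [0, 0, 0]}

```text
time: 6.93
tcp_pos: [0.4531, -0.0547, -0.0181]
tcp_rot: [0.733, 0.68, -0.0, -0.0]
wrist_force: [-0.4, 0.9, -0.5]
grip_width: 0.0
```

>>> arm_command:
  commands:
    - {"travel": [0, 0, 0.001], "rotation": [0, 0, 0]}
    - {"travel": [0, 0, 0.002], "rotation": [0, 0, 0]}
    - {"travel": [0, 0, 0.003], "rotation": [0, 0, 0]}
    - {"travel": [0, 0, 0.003], "rotation": [0, 0, 0]}

```text
time: 7.27
tcp_pos: [0.4533, -0.0547, -0.0209]
tcp_rot: [0.733, 0.68, -0.0, -0.0]
wrist_force: [0.2, 0.8, -1.0]
grip_width: 0.0001
```

Run:
```python
from h import *
st(); c=viewer.capture("scene"); t=read_state()["tcp_pos"]
P=proj(c,[t+[0,0,.03]]); u,v=P[0].astype(int)
A=cv2.resize(cv2.cvtColor(c["color"],cv2.COLOR_RGB2BGR)[v-60:v+35,u-50:u+50],None,fx=6,fy=6,interpolation=cv2.INTER_CUBIC)
for q in P: cv2.circle(A,tuple(int(k) for k in (q-[u-50,v-60])*6),3,(0,0,255),-1)
cv2.imwrite("pics/s3.png",A)
```

```text
7.2667 base xy mm [np.float64(-112.9), np.float64(-110.6), np.float64(-20.9)] yaw err 0.00018493789648621473 [ 0.2  0.8 -1. ]
```

View pics/s3.png

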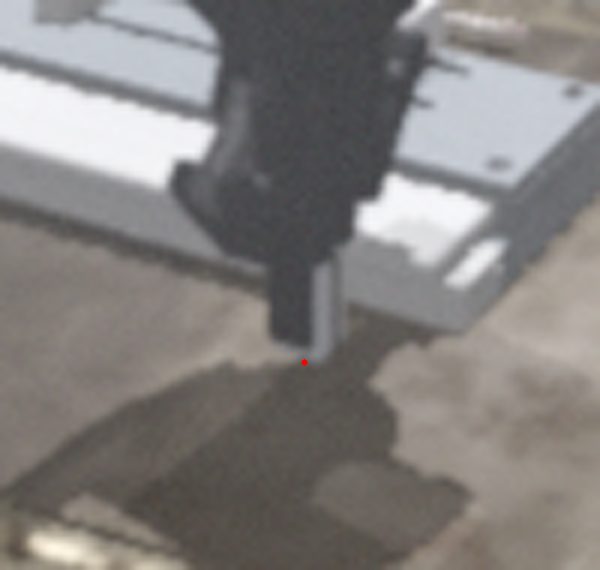

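Picture confirms it: the actual tip is about 30–34 mm behind the reported TCP, and is now about 10 mm up. I'll feel the bench for the exact offset.

>>> arm_command:
  commands:
    - {"travel": [0, 0, 0.002], "rotation": [0, 0, 0]}
    - {"travel": [0, 0, 0.004], "rotation": [0, 0, 0]}
    - {"travel": [0, 0, 0.006], "rotation": [0, 0, 0]}
    - {"travel": [0, 0, 0.006], "rotation": [0, 0, 0]}

```text
time: 7.65
tcp_pos: [0.453, -0.0546, -0.0272]
tcp_rot: [0.733, 0.68, -0.0, -0.0]
wrist_force: [-1.0, 0.2, -0.2]
grip_width: 0.0
```

>>> arm_command:
  commands:
    - {"travel": [0, 0, 0.001], "rotation": [0, 0, 0]}
    - {"travel": [0, 0, 0.002], "rotation": [0, 0, 0]}
    - {"travel": [0, 0, 0.002], "rotation": [0, 0, 0]}

```text
time: 7.9
tcp_pos: [0.4533, -0.0547, -0.0289]
tcp_rot: [0.733, 0.68, -0.0, -0.0]
wrist_force: [0.5, 1.1, -0.1]
grip_width: 0.0
```

>>> arm_command:
  commands:
    - {"travel": [0, 0, 0.001], "rotation": [0, 0, 0]}
    - {"travel": [0, 0, 0.002], "rotation": [0, 0, 0]}
    - {"travel": [0, 0, 0.002], "rotation": [0, 0, 0]}

```text
time: 8.15
tcp_pos: [0.4533, -0.0547, -0.0309]
tcp_rot: [0.733, 0.68, -0.0, -0.0]
wrist_force: [0.3, 0.5, 0.2]
grip_width: 0.0001
```

>>> arm_command:
  commands:
    - {"travel": [0, 0, 0.001], "rotation": [0, 0, 0]}
    - {"travel": [0, 0, 0.002], "rotation": [0, 0, 0]}
    - {"travel": [0, 0, 0.002], "rotation": [0, 0, 0]}

```text
time: 8.4
tcp_pos: [0.4533, -0.0547, -0.0329]
tcp_rot: [0.733, 0.68, -0.0, -0.0]
wrist_force: [0.2, -0.4, -0.0]
grip_width: -0.0
```

>>> arm_command:
  commands:
    - {"travel": [0, 0, 0.001], "rotation": [0, 0, 0]}
    - {"travel": [0, 0, 0.001], "rotation": [0, 0, 0]}

```text
time: 8.57
tcp_pos: [0.4534, -0.0547, -0.0338]
tcp_rot: [0.733, 0.68, -0.0, -0.0]
wrist_force: [-0.0, -0.3, 0.3]
grip_width: 0.0
```

>>> arm_command:
  commands:
    - {"travel": [0, 0, 0.001], "rotation": [0, 0, 0]}
    - {"travel": [0, 0, 0.001], "rotation": [0, 0, 0]}

```text
time: 8.73
tcp_pos: [0.4534, -0.0547, -0.0349]
tcp_rot: [0.733, 0.68, -0.0, -0.0]
wrist_force: [-0.1, -0.3, 0.2]
grip_width: 0.0001
```

>>> arm_command:
  commands:
    - {"travel": [0, 0, 0.001], "rotation": [0, 0, 0]}
    - {"travel": [0, 0, 0.001], "rotation": [0, 0, 0]}

```text
time: 8.9
tcp_pos: [0.4534, -0.0547, -0.0358]
tcp_rot: [0.733, 0.68, -0.0, -0.0]
wrist_force: [-0.5, 0.9, -0.0]
grip_width: 0.0003
```

>>> arm_command:
  commands:
    - {"travel": [0, 0, 0.001], "rotation": [0, 0, 0]}
    - {"travel": [0, 0, 0.001], "rotation": [0, 0, 0]}

```text
time: 9.07
tcp_pos: [0.4535, -0.0547, -0.0368]
tcp_rot: [0.733, 0.68, -0.0, -0.0]
wrist_force: [0.7, -0.3, 0.2]
grip_width: 0.0003
```

>>> arm_command:
  commands:
    - {"travel": [0, 0, 0.001], "rotation": [0, 0, 0]}
    - {"travel": [0, 0, 0.001], "rotation": [0, 0, 0]}

```text
time: 9.23
tcp_pos: [0.4535, -0.0547, -0.0369]
tcp_rot: [0.733, 0.68, -0.0, -0.0]
wrist_force: [-2.6, 0.3, 8.2]
grip_width: 0.0001
```

>>> arm_command:
  commands:
    - {"travel": [0, 0, 0.001], "rotation": [0, 0, 0]}
    - {"travel": [0, 0, 0.001], "rotation": [0, 0, 0]}

```text
time: 9.4
tcp_pos: [0.4535, -0.0548, -0.037]
tcp_rot: [0.733, 0.68, -0.0, -0.0]
wrist_force: [-6.1, 1.8, 17.4]
grip_width: 0.0002
```

Run:
```python
from h import *
st(); c=viewer.capture("scene"); t=read_state()["tcp_pos"]
P=proj(c,[t+[0,0,.03],t+[0,0,.036]]); u,v=P[0].astype(int)
A=cv2.resize(cv2.cvtColor(c["color"],cv2.COLOR_RGB2BGR)[v-45:v+25,u-40:u+40],None,fx=8,fy=8,interpolation=cv2.INTER_CUBIC)
for q in P: cv2.circle(A,tuple(int(k) for k in (q-[u-40,v-45])*8),3,(0,0,255),-1)
cv2.imwrite("pics/s4.png",A)
```

```text
9.4 base xy mm [np.float64(-112.7), np.float64(-110.7), np.float64(-37.0)] yaw err 0.0006153811848879087 [-6.1  1.8 17.4]
```

View pics/s4.png

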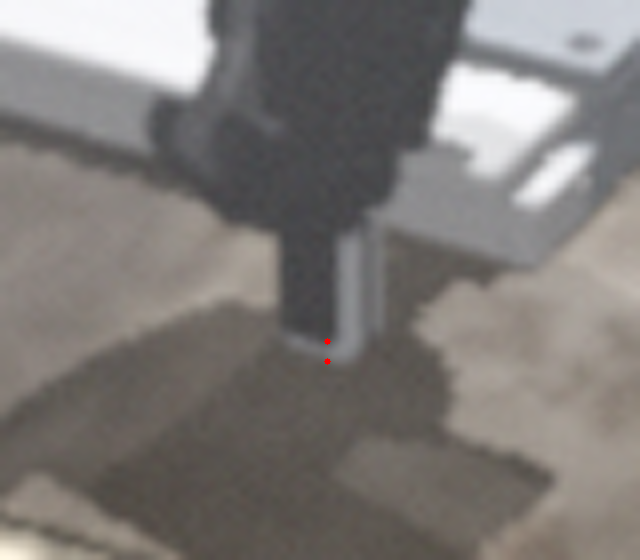

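The bench is felt at reported z −0.0369, so the true tip is 37 mm behind the reported TCP. I'll raise the tip to about 12 mm above the bench and probe the wall at y = −110.

>>> arm_command:
  commands:
    - {"travel": [0, 0, -0.007], "rotation": [0, 0, 0]}
    - {"travel": [0, 0, -0.014], "rotation": [0, 0, 0]}
    - {"travel": [0, 0.012, -0.014], "rotation": [0, 0, 0]}
    - {"travel": [0, 0.024, -0.014], "rotation": [0, 0, 0]}
    - {"travel": [0, 0.03, -0.014], "rotation": [0, 0, 0]}

```text
time: 9.87
tcp_pos: [0.4852, -0.0575, -0.0239]
tcp_rot: [0.733, 0.68, 0.001, 0.001]
wrist_force: [-0.5, -0.3, 1.0]
grip_width: 0.0001
```

>>> arm_command:
  commands:
    - {"travel": [0, 0.003, 0], "rotation": [0, 0, 0]}
    - {"travel": [0, 0.006, 0], "rotation": [0, 0, 0]}
    - {"travel": [0, 0.008, 0], "rotation": [0, 0, 0]}
    - {"travel": [0, 0.008, 0], "rotation": [0, 0, 0]}

```text
time: 10.2
tcp_pos: [0.4909, -0.0575, -0.025]
tcp_rot: [0.733, 0.68, -0.0, -0.0]
wrist_force: [-1.2, -0.3, 0.6]
grip_width: -0.0001
```

>>> arm_command:
  commands:
    - {"travel": [0, 0.001, 0], "rotation": [0, 0, 0]}
    - {"travel": [0, 0.002, 0], "rotation": [0, 0, 0]}
    - {"travel": [0, 0.003, 0], "rotation": [0, 0, 0]}
    - {"travel": [0, 0.003, 0], "rotation": [0, 0, 0]}

```text
time: 10.53
tcp_pos: [0.4939, -0.0577, -0.025]
tcp_rot: [0.733, 0.68, -0.0, -0.0]
wrist_force: [-0.1, 0.7, -0.9]
grip_width: -0.0
```

>>> arm_command:
  commands:
    - {"travel": [0, 0.001, 0], "rotation": [0, 0, 0]}
    - {"travel": [0, 0.002, 0], "rotation": [0, 0, 0]}
    - {"travel": [0, 0.003, 0], "rotation": [0, 0, 0]}
    - {"travel": [0, 0.003, 0], "rotation": [0, 0, 0]}

```text
time: 10.87
tcp_pos: [0.4952, -0.0578, -0.0251]
tcp_rot: [0.733, 0.68, -0.001, -0.002]
wrist_force: [-6.6, 0.5, 3.5]
grip_width: 0.0001
```

>>> arm_command:
  commands:
    - {"travel": [0, 0.001, 0], "rotation": [0, 0, 0]}
    - {"travel": [0, 0.002, 0], "rotation": [0, 0, 0]}
    - {"travel": [0, 0.002, 0], "rotation": [0, 0, 0]}

```text
time: 11.12
tcp_pos: [0.4953, -0.0577, -0.0253]
tcp_rot: [0.733, 0.68, -0.003, -0.003]
wrist_force: [-10.4, -0.9, 7.7]
grip_width: -0.0
```

>>> arm_command:
  commands:
    - {"travel": [0, 0.001, 0], "rotation": [0, 0, 0]}
    - {"travel": [0, 0.002, 0], "rotation": [0, 0, 0]}
    - {"travel": [0, 0.002, 0], "rotation": [0, 0, 0]}

```text
time: 11.37
tcp_pos: [0.4953, -0.0577, -0.0254]
tcp_rot: [0.733, 0.68, -0.004, -0.005]
wrist_force: [-14.5, -1.1, 12.8]
grip_width: 0.0002
```

Wall contact at y = −110 (TCP base x ≈ −71). Next length, y = −66.

>>> arm_command:
  commands:
    - {"travel": [0, -0.022, 0], "rotation": [0, 0, 0]}
    - {"travel": [0.02, -0.022, 0], "rotation": [0, 0, 0]}
    - {"travel": [0.044, -0.022, 0], "rotation": [0, 0, 0]}
    - {"travel": [0.044, -0.014, 0], "rotation": [0, 0, 0]}
    - {"travel": [0.044, -0.008, 0], "rotation": [0, 0, 0]}

```text
time: 11.78
tcp_pos: [0.4975, -0.013, -0.0245]
tcp_rot: [0.733, 0.68, 0.0, 0.0]
wrist_force: [-1.1, 2.7, 0.3]
grip_width: 0.0002
```

>>> arm_command:
  commands:
    - {"travel": [0, 0.002, 0], "rotation": [0, 0, 0]}
    - {"travel": [0, 0.004, 0], "rotation": [0, 0, 0]}
    - {"travel": [0, 0.006, 0], "rotation": [0, 0, 0]}
    - {"travel": [0, 0.006, 0], "rotation": [0, 0, 0]}

```text
time: 12.12
tcp_pos: [0.5002, -0.0141, -0.0243]
tcp_rot: [0.734, 0.68, -0.002, -0.003]
wrist_force: [-10.4, 3.1, 13.5]
grip_width: -0.0004
```

>>> arm_command:
  commands:
    - {"travel": [0, -0.022, 0], "rotation": [0, 0, 0]}
    - {"travel": [0.02, -0.022, 0], "rotation": [0, 0, 0]}
    - {"travel": [0.044, -0.022, 0], "rotation": [0, 0, 0]}
    - {"travel": [0.044, -0.014, 0], "rotation": [0, 0, 0]}
    - {"travel": [0.044, -0.006, 0], "rotation": [0, 0, 0]}

```text
time: 12.53
tcp_pos: [0.5006, 0.0301, -0.0247]
tcp_rot: [0.733, 0.68, 0.0, 0.0]
wrist_force: [-0.1, 0.4, 0.3]
grip_width: 0.0001
```

>>> arm_command:
  commands:
    - {"travel": [0, 0.002, 0], "rotation": [0, 0, 0]}
    - {"travel": [0, 0.004, 0], "rotation": [0, 0, 0]}
    - {"travel": [0, 0.006, 0], "rotation": [0, 0, 0]}
    - {"travel": [0, 0.006, 0], "rotation": [0, 0, 0]}

```text
time: 12.87
tcp_pos: [0.5022, 0.0296, -0.025]
tcp_rot: [0.734, 0.679, -0.003, -0.004]
wrist_force: [-11.1, 4.5, 13.1]
grip_width: 0.0001
```

```bash
python3 -c "
from h import *
st()"
```

```text
12.8667 base xy mm [np.float64(-70.7), np.float64(-22.8), np.float64(-25.0)] yaw err -0.0009287108303459579 [-11.1   4.5  13.1]
```

Wall at −66 and −22. Next y = +22.

>>> arm_command:
  commands:
    - {"travel": [0, -0.022, 0], "rotation": [0, 0, 0]}
    - {"travel": [0.02, -0.022, 0], "rotation": [0, 0, 0]}
    - {"travel": [0.044, -0.022, 0], "rotation": [0, 0, 0]}
    - {"travel": [0.044, -0.014, 0], "rotation": [0, 0, 0]}
    - {"travel": [0.044, -0.006, 0], "rotation": [0, 0, 0]}

```text
time: 13.28
tcp_pos: [0.5043, 0.0736, -0.0246]
tcp_rot: [0.733, 0.68, 0.0, 0.0]
wrist_force: [-1.3, 1.3, 0.6]
grip_width: -0.0
```

>>> arm_command:
  commands:
    - {"travel": [0, 0.002, 0], "rotation": [0, 0, 0]}
    - {"travel": [0, 0.004, 0], "rotation": [0, 0, 0]}
    - {"travel": [0, 0.006, 0], "rotation": [0, 0, 0]}
    - {"travel": [0, 0.006, 0], "rotation": [0, 0, 0]}

```text
time: 13.62
tcp_pos: [0.5055, 0.0732, -0.0251]
tcp_rot: [0.734, 0.679, -0.003, -0.004]
wrist_force: [-12.6, 3.7, 12.3]
grip_width: -0.0001
```

```bash
python3 -c "
from h import *
st()"
```

```text
13.6167 base xy mm [np.float64(-70.7), np.float64(20.9), np.float64(-25.1)] yaw err -0.0013840920140737456 [-12.6   3.7  12.3]
```

>>> arm_command:
  commands:
    - {"travel": [0, -0.022, 0], "rotation": [0, 0, 0]}
    - {"travel": [0.02, -0.022, 0], "rotation": [0, 0, 0]}
    - {"travel": [0.045, -0.022, 0], "rotation": [0, 0, 0]}
    - {"travel": [0.045, -0.014, 0], "rotation": [0, 0, 0]}
    - {"travel": [0.045, -0.006, 0], "rotation": [0, 0, 0]}

```text
time: 14.03
tcp_pos: [0.5079, 0.1184, -0.0246]
tcp_rot: [0.733, 0.68, 0.0, 0.0]
wrist_force: [-0.8, 0.2, -0.5]
grip_width: -0.0005
```

>>> arm_command:
  commands:
    - {"travel": [0, 0.002, 0], "rotation": [0, 0, 0]}
    - {"travel": [0, 0.004, 0], "rotation": [0, 0, 0]}
    - {"travel": [0, 0.006, 0], "rotation": [0, 0, 0]}
    - {"travel": [0, 0.006, 0], "rotation": [0, 0, 0]}

```text
time: 14.37
tcp_pos: [0.5089, 0.118, -0.0251]
tcp_rot: [0.734, 0.679, -0.003, -0.004]
wrist_force: [-12.2, 5.1, 12.0]
grip_width: -0.0002
```

```bash
python3 -c "
from h import *
st()"
```

```text
14.3667 base xy mm [np.float64(-70.7), np.float64(65.8), np.float64(-25.1)] yaw err -0.0017498927866166358 [-12.2   5.1  12. ]
```

>>> arm_command:
  commands:
    - {"travel": [0, -0.022, 0], "rotation": [0, 0, 0]}
    - {"travel": [0.02, -0.022, 0], "rotation": [0, 0, 0]}
    - {"travel": [0.044, -0.022, 0], "rotation": [0, 0, 0]}
    - {"travel": [0.044, -0.014, 0], "rotation": [0, 0, 0]}
    - {"travel": [0.044, -0.006, 0], "rotation": [0, 0, 0]}

```text
time: 14.78
tcp_pos: [0.5114, 0.1621, -0.0246]
tcp_rot: [0.733, 0.68, 0.0, 0.0]
wrist_force: [-2.1, 1.2, -0.2]
grip_width: -0.0001
```

>>> arm_command:
  commands:
    - {"travel": [0, 0.002, 0], "rotation": [0, 0, 0]}
    - {"travel": [0, 0.004, 0], "rotation": [0, 0, 0]}
    - {"travel": [0, 0.006, 0], "rotation": [0, 0, 0]}
    - {"travel": [0, 0.006, 0], "rotation": [0, 0, 0]}

```text
time: 15.12
tcp_pos: [0.5164, 0.1609, -0.0249]
tcp_rot: [0.734, 0.679, -0.0, 0.0]
wrist_force: [-1.4, -1.0, 1.2]
grip_width: 0.0001
```

```bash
python3 -c "
from h import *
st()"
```

```text
15.1167 base xy mm [np.float64(-66.5), np.float64(109.2), np.float64(-24.9)] yaw err -0.0008437493297199783 [-1.4 -1.   1.2]
```

Only light guard force here, and the tip is past the wall plane: the notch is at y = +110. Pressing in for the key, expected at TCP x ≈ −57.

>>> arm_command:
  commands:
    - {"travel": [0, 0.003, 0], "rotation": [0, 0, 0]}
    - {"travel": [0, 0.006, 0], "rotation": [0, 0, 0]}
    - {"travel": [0, 0.008, 0], "rotation": [0, 0, 0]}
    - {"travel": [0, 0.008, 0], "rotation": [0, 0, 0]}

```text
time: 15.45
tcp_pos: [0.5241, 0.1611, -0.025]
tcp_rot: [0.734, 0.68, -0.0, -0.0]
wrist_force: [-2.6, -1.9, 0.7]
grip_width: -0.0001
```

>>> arm_command:
  commands:
    - {"travel": [0, 0.001, 0], "rotation": [0, 0, 0]}
    - {"travel": [0, 0.002, 0], "rotation": [0, 0, 0]}
    - {"travel": [0, 0.003, 0], "rotation": [0, 0, 0]}
    - {"travel": [0, 0.003, 0], "rotation": [0, 0, 0]}

```text
time: 15.78
tcp_pos: [0.5269, 0.1613, -0.0249]
tcp_rot: [0.733, 0.68, -0.0, -0.0]
wrist_force: [-3.2, -0.9, -1.1]
grip_width: -0.0002
```

>>> arm_command:
  commands:
    - {"travel": [0, 0.001, 0], "rotation": [0, 0, 0]}
    - {"travel": [0, 0.002, 0], "rotation": [0, 0, 0]}
    - {"travel": [0, 0.003, 0], "rotation": [0, 0, 0]}
    - {"travel": [0, 0.003, 0], "rotation": [0, 0, 0]}

```text
time: 16.12
tcp_pos: [0.5301, 0.1611, -0.0248]
tcp_rot: [0.733, 0.68, -0.0, -0.0]
wrist_force: [-4.0, -1.3, -1.7]
grip_width: -0.0004
```

```bash
python3 -c "
from h import *
st()"
```

```text
16.1167 base xy mm [np.float64(-52.8), np.float64(110.4), np.float64(-24.8)] yaw err 0.00011243273261185571 [-4.  -1.3 -1.7]
```

>>> arm_command:
  commands:
    - {"travel": [0, 0.001, 0], "rotation": [0, 0, 0]}
    - {"travel": [0, 0.002, 0], "rotation": [0, 0, 0]}
    - {"travel": [0, 0.003, 0], "rotation": [0, 0, 0]}
    - {"travel": [0, 0.003, 0], "rotation": [0, 0, 0]}

```text
time: 16.45
tcp_pos: [0.5315, 0.161, -0.0249]
tcp_rot: [0.733, 0.68, -0.001, -0.001]
wrist_force: [-6.8, -0.4, 3.4]
grip_width: 0.0004
```

>>> arm_command:
  commands:
    - {"travel": [0, 0.001, 0], "rotation": [0, 0, 0]}
    - {"travel": [0, 0.002, 0], "rotation": [0, 0, 0]}
    - {"travel": [0, 0.003, 0], "rotation": [0, 0, 0]}
    - {"travel": [0, 0.003, 0], "rotation": [0, 0, 0]}

```text
time: 16.78
tcp_pos: [0.5321, 0.1609, -0.0249]
tcp_rot: [0.733, 0.68, -0.003, -0.003]
wrist_force: [-11.8, -0.8, 7.9]
grip_width: 0.0001
```

>>> arm_command:
  commands:
    - {"travel": [0, 0.001, 0], "rotation": [0, 0, 0]}
    - {"travel": [0, 0.002, 0], "rotation": [0, 0, 0]}
    - {"travel": [0, 0.002, 0], "rotation": [0, 0, 0]}

```text
time: 17.03
tcp_pos: [0.5322, 0.1609, -0.0249]
tcp_rot: [0.733, 0.68, -0.005, -0.004]
wrist_force: [-16.6, -0.6, 13.5]
grip_width: -0.0002
```

```bash
python3 -c "
from h import *
st()"
```

```text
17.0333 base xy mm [np.float64(-50.8), np.float64(110.3), np.float64(-24.9)] yaw err 0.0004918067032013695 [-16.6  -0.6  13.5]
```

A hard stop 20 mm beyond the wall plane (14 + 6), so the key is home. A last firm press, then back out and up.

>>> arm_command:
  commands:
    - {"travel": [0, 0.002, 0], "rotation": [0, 0, 0]}
    - {"travel": [0, 0.002, 0], "rotation": [0, 0, 0]}
    - {"travel": [0, -0.01, 0], "rotation": [0, 0, 0]}
    - {"travel": [0, -0.03, 0], "rotation": [0, 0, 0]}
    - {"travel": [0, -0.058, 0], "rotation": [0, 0, 0]}

```text
time: 17.45
tcp_pos: [0.4842, 0.1655, -0.0232]
tcp_rot: [0.734, 0.679, 0.003, 0.002]
wrist_force: [0.8, 0.2, 0.1]
grip_width: 0.0002
```

>>> arm_command:
  commands:
    - {"travel": [0, 0, 0], "rotation": [0, 0, 0]}
    - {"travel": [0, 0, -0.03], "rotation": [0, 0, 0]}
    - {"travel": [0, 0, -0.06], "rotation": [0, 0, 0]}
    - {"travel": [0, 0, -0.09], "rotation": [0, 0, 0]}
    - {"travel": [0, 0, -0.09], "rotation": [0, 0, 0]}

```text
time: 17.87
tcp_pos: [0.4884, 0.1665, 0.073]
tcp_rot: [0.733, 0.68, 0.008, 0.005]
wrist_force: [1.7, 0.6, 0.5]
grip_width: 0.0003
```

>>> arm_command:
  commands:
    - {"travel": [-0.035, 0, 0], "rotation": [0, 0, 0]}
    - {"travel": [-0.07, 0, 0], "rotation": [0, 0, 0]}
    - {"travel": [-0.105, 0, 0], "rotation": [0, 0, 0]}
    - {"travel": [-0.14, 0, 0], "rotation": [0, 0, 0]}
    - {"travel": [-0.175, 0, 0], "rotation": [0, 0, 0]}

```text
time: 18.28
tcp_pos: [0.469, -0.0114, 0.0664]
tcp_rot: [0.733, 0.68, 0.002, 0.002]
wrist_force: [0.6, -0.2, 0.0]
grip_width: 0.0
```

>>> arm_command:
  commands:
    - {"travel": [-0.03, 0.01, 0], "rotation": [0, 0, 0]}
    - {"travel": [-0.045, 0.04, 0], "rotation": [0, 0, 0]}
    - {"travel": [-0.045, 0.075, 0], "rotation": [0, 0, 0]}
    - {"travel": [-0.045, 0.11, 0], "rotation": [0, 0, 0]}
    - {"travel": [-0.045, 0.13, 0], "rotation": [0, 0, 0]}

```text
time: 18.7
tcp_pos: [0.599, -0.0663, 0.0667]
tcp_rot: [0.734, 0.679, 0.002, 0.003]
wrist_force: [0.8, 0.2, 0.7]
grip_width: -0.0002
```

Run:
```python
from h import *
st()
look('wrist','pics/w2.png')
```

```text
18.7 base xy mm [np.float64(33.2), np.float64(-111.0), np.float64(66.7)] yaw err -0.0013569247968825415 [0.8 0.2 0.7]
```

View pics/w2.png

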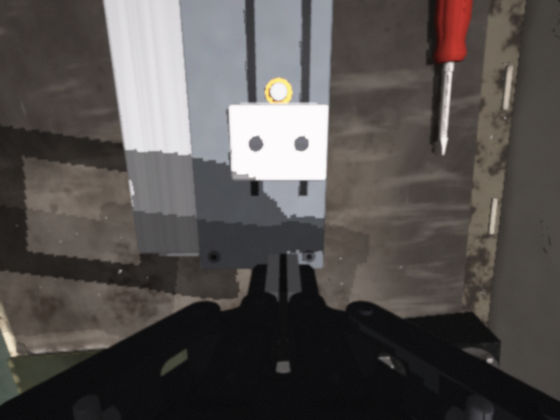

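The pin at (278,92) now shows as a flush disc in its ring, so it has sunk. The block is at (230–328, 103–180) with the finger lined up at u 283. I'll descend behind the flank and push.

>>> arm_command:
  commands:
    - {"travel": [0, -0.003, 0.015], "rotation": [0, 0, 0]}
    - {"travel": [0, -0.003, 0.03], "rotation": [0, 0, 0]}
    - {"travel": [0, -0.003, 0.042], "rotation": [0, 0, 0]}
    - {"travel": [0, -0.003, 0.05], "rotation": [0, 0, 0]}
    - {"travel": [0, -0.003, 0.05], "rotation": [0, 0, 0]}

```text
time: 19.17
tcp_pos: [0.5888, -0.0638, 0.0131]
tcp_rot: [0.733, 0.68, -0.001, -0.001]
wrist_force: [-0.5, 0.5, -0.9]
grip_width: -0.0001
```

>>> arm_command:
  commands:
    - {"travel": [0.008, 0, 0], "rotation": [0, 0, 0]}
    - {"travel": [0.016, 0, 0], "rotation": [0, 0, 0]}
    - {"travel": [0.024, 0, 0], "rotation": [0, 0, 0]}
    - {"travel": [0.03, 0, 0], "rotation": [0, 0, 0]}
    - {"travel": [0.035, 0, 0], "rotation": [0, 0, 0]}

```text
time: 19.58
tcp_pos: [0.5934, -0.0364, 0.0167]
tcp_rot: [0.732, 0.681, -0.005, 0.006]
wrist_force: [-5.0, -31.0, -0.4]
grip_width: -0.0003
```

```bash
python3 -c "
from h import *
st()"
```

```text
19.5833 base xy mm [np.float64(25.3), np.float64(-81.7), np.float64(16.7)] yaw err 0.004865720857031075 [ -5.  -31.   -0.4]
```

31 N means it is blocked. I'll back off and look.

>>> arm_command:
  commands:
    - {"travel": [-0.01, 0, 0], "rotation": [0, 0, 0]}
    - {"travel": [-0.025, 0, 0], "rotation": [0, 0, 0]}
    - {"travel": [-0.025, 0, 0], "rotation": [0, 0, 0]}
    - {"travel": [-0.025, 0, -0.02], "rotation": [0, 0, 0]}
    - {"travel": [-0.025, 0, -0.04], "rotation": [0, 0, 0]}

```text
time: 20.0
tcp_pos: [0.5894, -0.0528, 0.0545]
tcp_rot: [0.734, 0.68, -0.001, -0.002]
wrist_force: [0.3, 0.5, 0.2]
grip_width: 0.0002
```

Run:
```python
from h import *
st(); p=np.load("p.npy")
d=viewer.capture("wrist"); a=cv2.cvtColor(d["color"],cv2.COLOR_RGB2BGR)
cv2.imwrite("pics/w3full.png",a)
f=lambda B: proj(d,w(p,np.array(B)/1000))
print("block top corners pred as found",f([(4,-75,70),(56,-75,70),(4,-35,70),(56,-35,70)]).round().tolist(),"pin sunk/up",f([(30,-28,42),(30,-28,54)]).round().tolist())
P=f([(30,-28,42)])[0].astype(int); b=cv2.imread("pics/w2.png")[62:194,200:350]; c=a[P[1]-30:P[1]+102,P[0]-78:P[0]+72]
c=cv2.resize(c,(150,132)) if c.size else b
sc=cv2.cvtColor(viewer.capture("scene")["color"],cv2.COLOR_RGB2BGR)[195:245,240:310]; s0=cv2.imread("pics/scene0.png")[195:245,240:310]
R=lambda i,w_,h_:cv2.resize(i,(w_,h_),interpolation=cv2.INTER_CUBIC)
cv2.imwrite("pics/cmp.png",np.vstack([np.hstack([R(b,400,320),R(c,400,320)]),np.hstack([R(s0,392,280),R(sc,408,280)])]))
```

```text
20.0 base xy mm [np.float64(22.6), np.float64(-98.4), np.float64(54.5)] yaw err 8.491911039909539e-06 [0.3 0.5 0.2]
block top corners pred as found [[246.0, 213.0], [346.0, 213.0], [244.0, 135.0], [350.0, 135.0]] pin sunk/up [[295.0, 119.0], [296.0, 119.0]]
```

View pics/cmp.png

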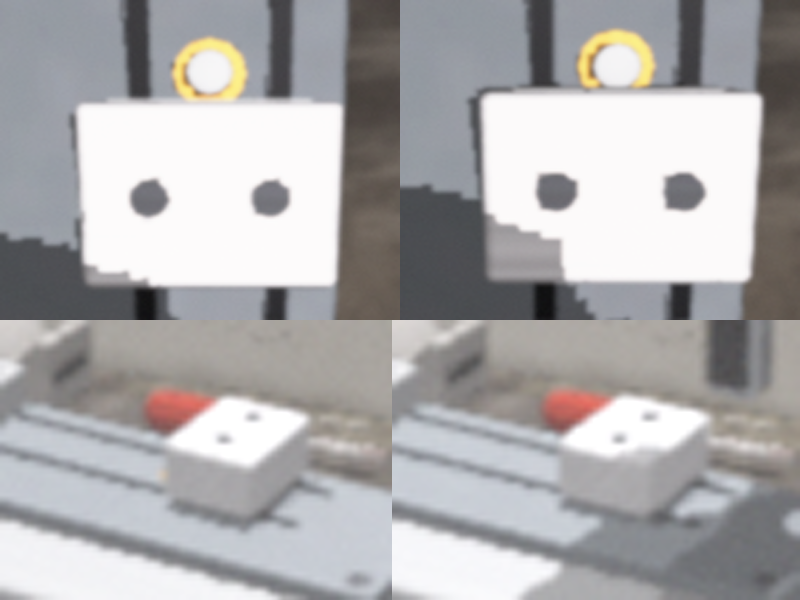

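The block shifted only about 2 mm and is against the pin, which may be only partly down. I'll measure pin height numerically from an oblique wrist view on the way back to the notch.

>>> arm_command:
  commands:
    - {"travel": [0, -0.03, 0], "rotation": [0, 0, 0]}
    - {"travel": [0, -0.06, 0], "rotation": [0, 0, 0]}
    - {"travel": [0, -0.09, 0], "rotation": [0, 0, 0]}
    - {"travel": [0, -0.12, 0], "rotation": [0, 0, 0]}
    - {"travel": [0, -0.12, 0], "rotation": [0, 0, 0]}

```text
time: 20.52
tcp_pos: [0.4629, -0.0421, 0.0524]
tcp_rot: [0.733, 0.68, -0.003, -0.005]
wrist_force: [-0.8, 0.4, -0.3]
grip_width: 0.0003
```

```bash
cat >> h.py <<'E'
def pin(d):
    p=np.load("p.npy"); a=d["color"]; f=lambda B: proj(d,w(p,np.array(B)/1000))
    hsv=cv2.cvtColor(a,cv2.COLOR_RGB2HSV); P=f([(30,-28,z) for z in (42,48,54)]); print("pred z42,48,54",P.round(1).tolist())
    x,y=P[0].astype(int); x0,y0=max(0,x-40),max(0,y-40); h=hsv[y0:y+40,x0:x+40].astype(int)
    m=(h[...,0]>12)&(h[...,0]<32)&(h[...,1]>110); v,u=np.nonzero(m)
    if len(u): print("ring px",len(u),"bbox",u.min()+x0,u.max()+x0,v.min()+y0,v.max()+y0)
    r=a[y0:y+40,x0:x+40].mean(2).astype(int)
    for q in range(max(0,y-y0-14),y-y0+15,2): print(q+y0," ".join(("%3d"%r[q,k])+("*" if m[q,k] else " ") for k in range(max(0,x-x0-20),min(r.shape[1],x-x0+30),2)))
E
python3 - <<'E'
from h import *
st(); d=viewer.capture("wrist"); pin(d)
a=cv2.imread("pics/w1.png"); cv2.imwrite("pics/w4.png",cv2.cvtColor(d["color"],cv2.COLOR_RGB2BGR))
P=proj(d,w(np.load("p.npy"),[(.03,-.028,.045)]))[0].astype(int); B=cv2.imread("pics/w4.png")[max(0,P[1]-60):P[1]+60,P[0]-70:P[0]+70]
cv2.imwrite("pics/pin.png",np.hstack([cv2.resize(a[30:150,420:560],(400,343),interpolation=cv2.INTER_CUBIC),cv2.resize(B,(400,343),interpolation=cv2.INTER_CUBIC)]))
E
```

```text
20.5167 base xy mm [np.float64(-104.4), np.float64(-97.3), np.float64(52.4)] yaw err 0.0009126704766189153 [-0.8  0.4 -0.3]
pred z42,48,54 [[525.4, 120.6], [533.2, 120.8], [541.6, 121.1]]
ring px 214 bbox 516 541 102 125
106  38   72  154  168  170  169  168  167  168  179* 190* 191* 184* 185* 189* 187* 184* 186* 187* 184  172  166  163  163  164 
108  41   86  159  170  170  169  168  169  188* 194* 170* 151* 120* 110* 113  109  127  173  201  216  213  197  174  167  164 
110  41  104  163  169  170  169  164  182* 197* 193* 133*  80   73   73   75  121  196  226  230  230  229  227  204  172  164 
112  46  121  167  171  170  154  152  189* 174* 153*  97   68   71   71  110  213  233  233  232  230  230  229  224  187  158 
114  55  135  170  170  169  145  162* 190* 138*  90*  70   68   67   75  175  235  236  234  232  231  230  230  227  194  158 
116  70  151  168  170  165  142  183* 180* 110*  73   65   65   65  101  224  238  236  234  233  231  231  230  227  187  144 
118  82  158  170  170  162  135  189* 176*  94*  65   63   63   65  113  231  238  237  235  233  232  2
[... 354 characters left out ...]
  114  206  226  228  228  225  198  147  129  102   53 
126  82  102  104  104  103  100  111  128  143  138  127  127  128  128  131  151  165  173  176  170  147  128  124  127  125 
128  91   92   92   95  115  147  164  166  178  191  190  193  193  192  192  192  193  194  194  194  192  185  182  187  192 
130  88   88   88  113  173  206  238  241  241  242  242  242  242  242  242  242  242  242  242  241  241  241  241  241  241 
132  82   84   87  138  201  231  250  251  251  251  251  251  251  251  251  251  251  251  251  250  250  250  250  250  250 
134  82   83   94  156  219  244  251  252  252  252  252  252  252  252  251  251  251  251  251  251  251  251  251  251  251
```

The pin has sunk little if at all, so something other than the key probably stopped the push, perhaps the knuckles on the deck edge or the guard's limit. I'll turn the hand 90° so the slim side faces the base, then press again.

>>> arm_command:
  commands:
    - {"travel": [0.04, 0, 0], "rotation": [0, 0, 0]}
    - {"travel": [0.08, 0, 0], "rotation": [0, 0, 0]}
    - {"travel": [0.12, 0, 0], "rotation": [0, 0, 0]}
    - {"travel": [0.16, 0, 0], "rotation": [0, 0, 0]}
    - {"travel": [0.2, 0, 0], "rotation": [0, 0, 0]}

```text
time: 20.98
tcp_pos: [0.4878, 0.1571, 0.0557]
tcp_rot: [0.734, 0.68, 0.001, 0.001]
wrist_force: [0.3, -0.3, -1.0]
grip_width: 0.0
```

>>> arm_command:
  commands:
    - {"travel": [0.007, 0, 0], "rotation": [0, 0, 0.12]}
    - {"travel": [0.007, 0, 0], "rotation": [0, 0, 0.24]}
    - {"travel": [0.007, 0, 0], "rotation": [0, 0, 0.36]}
    - {"travel": [0.007, 0, 0], "rotation": [0, 0, 0.48]}
    - {"travel": [0.007, 0, 0], "rotation": [0, 0, 0.6]}

```text
time: 21.4
tcp_pos: [0.4883, 0.1627, 0.0555]
tcp_rot: [0.903, 0.43, 0.001, 0.0]
wrist_force: [0.5, 0.4, -0.1]
grip_width: 0.0003
```

>>> arm_command:
  commands:
    - {"travel": [0, 0, 0], "rotation": [0, 0, 0.12]}
    - {"travel": [0, 0, 0], "rotation": [0, 0, 0.24]}
    - {"travel": [0, 0, 0], "rotation": [0, 0, 0.36]}
    - {"travel": [0, 0, 0], "rotation": [0, 0, 0.48]}
    - {"travel": [0, 0, 0], "rotation": [0, 0, 0.6]}

```text
time: 21.82
tcp_pos: [0.4883, 0.1623, 0.0555]
tcp_rot: [0.99, 0.144, 0.001, -0.0]
wrist_force: [0.8, -1.1, -0.3]
grip_width: -0.0
```

>>> arm_command:
  commands:
    - {"travel": [0, 0, 0], "rotation": [0, 0, 0.12]}
    - {"travel": [0, 0, 0], "rotation": [0, 0, 0.24]}
    - {"travel": [0, 0, 0], "rotation": [0, 0, 0.36]}
    - {"travel": [0, 0, 0], "rotation": [0, 0, 0.371]}
    - {"travel": [0, 0, 0], "rotation": [0, 0, 0.371]}

```text
time: 22.23
tcp_pos: [0.4879, 0.162, 0.0554]
tcp_rot: [0.999, -0.037, 0.001, -0.0]
wrist_force: [0.9, -1.5, -0.1]
grip_width: 0.0001
```

```bash
python3 -c "
from h import *
st(); print(read_state()['joint_positions'].round(2))"
```

```text
22.2333 base xy mm [np.float64(-95.0), np.float64(108.1), np.float64(55.4)] yaw err -1.5678960988319541 [ 0.9 -1.5 -0.1]
[0.15 0.24 1.82 0.   1.09 1.8 ]
```

>>> arm_command:
  commands:
    - {"travel": [-0.012, -0.002, 0.03], "rotation": [0, 0, 0]}
    - {"travel": [-0.012, -0.002, 0.06], "rotation": [0, 0, 0]}
    - {"travel": [-0.012, -0.002, 0.075], "rotation": [0, 0, 0]}
    - {"travel": [-0.012, -0.002, 0.081], "rotation": [0, 0, 0]}
    - {"travel": [-0.012, -0.002, 0.081], "rotation": [0, 0, 0]}

```text
time: 22.65
tcp_pos: [0.4739, 0.1642, -0.0273]
tcp_rot: [0.999, -0.037, -0.002, 0.0]
wrist_force: [-0.6, -0.5, -0.7]
grip_width: 0.0003
```

>>> arm_command:
  commands:
    - {"travel": [0.007, 0, 0], "rotation": [0, 0, 0]}
    - {"travel": [0.014, 0, 0], "rotation": [0, 0, 0]}
    - {"travel": [0.021, 0, 0], "rotation": [0, 0, 0]}
    - {"travel": [0.028, 0, 0], "rotation": [0, 0, 0]}
    - {"travel": [0.034, 0, 0], "rotation": [0, 0, 0]}

```text
time: 23.07
tcp_pos: [0.511, 0.1617, -0.0246]
tcp_rot: [0.999, -0.038, 0.001, -0.0]
wrist_force: [-1.1, 0.7, 1.1]
grip_width: 0.0003
```

>>> arm_command:
  commands:
    - {"travel": [0.003, 0, 0], "rotation": [0, 0, 0]}
    - {"travel": [0.006, 0, 0], "rotation": [0, 0, 0]}
    - {"travel": [0.009, 0, 0], "rotation": [0, 0, 0]}
    - {"travel": [0.009, 0, 0], "rotation": [0, 0, 0]}

```text
time: 23.4
tcp_pos: [0.5182, 0.1609, -0.0258]
tcp_rot: [0.999, -0.038, -0.0, 0.0]
wrist_force: [-2.0, 0.0, 1.2]
grip_width: -0.0002
```

```bash
python3 -c "
from h import *
st()"
```

```text
23.4 base xy mm [np.float64(-64.7), np.float64(109.3), np.float64(-25.8)] yaw err -1.5709095510933135 [-2.   0.   1.2]
```

>>> arm_command:
  commands:
    - {"travel": [0.002, 0, 0], "rotation": [0, 0, 0]}
    - {"travel": [0.004, 0, 0], "rotation": [0, 0, 0]}
    - {"travel": [0.006, 0, 0], "rotation": [0, 0, 0]}
    - {"travel": [0.006, 0, 0], "rotation": [0, 0, 0]}

```text
time: 23.73
tcp_pos: [0.5239, 0.1604, -0.026]
tcp_rot: [0.999, -0.038, -0.0, 0.0]
wrist_force: [-1.9, -0.5, 0.3]
grip_width: 0.0003
```

>>> arm_command:
  commands:
    - {"travel": [0.001, 0, 0], "rotation": [0, 0, 0]}
    - {"travel": [0.002, 0, 0], "rotation": [0, 0, 0]}
    - {"travel": [0.003, 0, 0], "rotation": [0, 0, 0]}
    - {"travel": [0.003, 0, 0], "rotation": [0, 0, 0]}

```text
time: 24.07
tcp_pos: [0.5268, 0.1602, -0.026]
tcp_rot: [0.999, -0.038, -0.0, 0.0]
wrist_force: [-2.2, 0.3, 0.6]
grip_width: 0.0
```

>>> arm_command:
  commands:
    - {"travel": [0.001, 0, 0], "rotation": [0, 0, 0]}
    - {"travel": [0.002, 0, 0], "rotation": [0, 0, 0]}
    - {"travel": [0.003, 0, 0], "rotation": [0, 0, 0]}
    - {"travel": [0.003, 0, 0], "rotation": [0, 0, 0]}

```text
time: 24.4
tcp_pos: [0.5282, 0.1601, -0.0259]
tcp_rot: [0.999, -0.038, -0.002, 0.0]
wrist_force: [-6.1, 0.7, 3.2]
grip_width: 0.0001
```

>>> arm_command:
  commands:
    - {"travel": [0.001, 0, 0], "rotation": [0, 0, 0]}
    - {"travel": [0.002, 0, 0], "rotation": [0, 0, 0]}
    - {"travel": [0.003, 0, 0], "rotation": [0, 0, 0]}
    - {"travel": [0.003, 0, 0], "rotation": [0, 0, 0]}

```text
time: 24.73
tcp_pos: [0.5302, 0.1599, -0.026]
tcp_rot: [0.999, -0.038, -0.003, 0.0]
wrist_force: [-8.3, -0.0, 5.4]
grip_width: 0.0002
```

```bash
python3 -c "
from h import *
st()"
```

```text
24.7333 base xy mm [np.float64(-52.6), np.float64(109.2), np.float64(-26.0)] yaw err -1.5706421693429728 [-8.3 -0.   5.4]
```

Now a clear key feel: contact at TCP x ≈ −55, creeping at 6–8 N. Pressing on.

>>> arm_command:
  commands:
    - {"travel": [0.001, 0, 0], "rotation": [0, 0, 0]}
    - {"travel": [0.002, 0, 0], "rotation": [0, 0, 0]}
    - {"travel": [0.003, 0, 0], "rotation": [0, 0, 0]}
    - {"travel": [0.003, 0, 0], "rotation": [0, 0, 0]}

```text
time: 25.07
tcp_pos: [0.5326, 0.1597, -0.026]
tcp_rot: [0.999, -0.038, -0.004, 0.0]
wrist_force: [-9.2, 0.3, 6.4]
grip_width: -0.0001
```

>>> arm_command:
  commands:
    - {"travel": [0.001, 0, 0], "rotation": [0, 0, 0]}
    - {"travel": [0.002, 0, 0], "rotation": [0, 0, 0]}
    - {"travel": [0.003, 0, 0], "rotation": [0, 0, 0]}
    - {"travel": [0.003, 0, 0], "rotation": [0, 0, 0]}

```text
time: 25.4
tcp_pos: [0.5324, 0.1597, -0.0262]
tcp_rot: [0.999, -0.038, -0.007, 0.0]
wrist_force: [-16.2, 0.5, 13.0]
grip_width: 0.0
```

>>> arm_command:
  commands:
    - {"travel": [0.001, 0, 0], "rotation": [0, 0, 0]}
    - {"travel": [0.002, 0, 0], "rotation": [0, 0, 0]}
    - {"travel": [0.003, 0, 0], "rotation": [0, 0, 0]}
    - {"travel": [0.003, 0, 0], "rotation": [0, 0, 0]}

```text
time: 25.73
tcp_pos: [0.5323, 0.1597, -0.0265]
tcp_rot: [0.999, -0.038, -0.01, 0.001]
wrist_force: [-20.7, 1.3, 16.3]
grip_width: 0.0
```

```bash
python3 -c "
from h import *
st(); pin(viewer.capture('wrist'))"
```

```text
25.7333 base xy mm [np.float64(-50.6), np.float64(109.2), np.float64(-26.5)] yaw err -1.5703600546105387 [-20.7   1.3  16.3]
pred z42,48,54 [[727.8, 89.6], [754.5, 88.6], [784.7, 87.4]]
75 
77 
79 
81 
83 
85 
87 
89 
91 
93 
95 
97 
99 
101 
103
```

A hard stop after 4–5 mm of key travel. Backing out, then checking the pin numerically.

>>> arm_command:
  commands:
    - {"travel": [-0.01, 0, 0], "rotation": [0, 0, 0]}
    - {"travel": [-0.03, 0, 0], "rotation": [0, 0, 0]}
    - {"travel": [-0.055, 0, 0], "rotation": [0, 0, 0]}
    - {"travel": [-0.062, 0, 0], "rotation": [0, 0, 0]}
    - {"travel": [-0.062, 0, -0.02], "rotation": [0, 0, 0]}

```text
time: 26.2
tcp_pos: [0.4751, 0.1633, -0.0089]
tcp_rot: [0.999, -0.038, -0.004, 0.001]
wrist_force: [-0.6, 0.1, -0.0]
grip_width: 0.0001
```

>>> arm_command:
  commands:
    - {"travel": [0, 0.01, -0.035], "rotation": [0, 0, 0]}
    - {"travel": [0, 0.035, -0.07], "rotation": [0, 0, 0]}
    - {"travel": [0, 0.07, -0.07], "rotation": [0, 0, 0]}
    - {"travel": [0, 0.105, -0.07], "rotation": [0, 0, 0]}
    - {"travel": [0, 0.14, -0.07], "rotation": [0, 0, 0]}

```text
time: 26.62
tcp_pos: [0.4726, 0.0225, 0.0667]
tcp_rot: [0.999, -0.037, 0.004, 0.001]
wrist_force: [0.0, -0.6, -0.6]
grip_width: 0.0
```

Run:
```python
from h import *
st(); d=viewer.capture("wrist"); pin(d); cv2.imwrite("pics/w5.png",cv2.cvtColor(d["color"],cv2.COLOR_RGB2BGR))
```

```text
26.6167 base xy mm [np.float64(-99.6), np.float64(-32.2), np.float64(66.7)] yaw err -1.5695082123458786 [ 0.  -0.6 -0.6]
pred z42,48,54 [[277.8, 4.6], [277.6, 1.0], [277.4, -2.9]]
ring px 317 bbox 260 280 0 17
0 140  163  197* 197* 198* 198* 199* 198* 197* 198* 198* 198* 211  203  231  243  244  244  244  244  244  244  244  244  244 
2 141  160  196* 198* 198* 198* 197* 198* 198* 198* 198* 197* 211  204  231  243  245  244  244  244  244  244  244  244  244 
4 142  152  188* 195* 195* 195* 195* 194* 195* 194* 195* 194* 209  202  232  243  244  244  244  244  244  244  244  244  244 
6 140  140  182* 194* 194* 193* 194* 194* 194* 193* 193* 193* 210  205  232  244  245  244  244  244  244  244  244  244  244 
8 141  140  173  194* 195* 194* 195* 195* 196* 196* 195* 195* 211  205  232  244  244  244  244  244  244  244  244  244  245 
10 142  141  152  186* 197* 197* 198* 198* 198* 198* 198* 198* 212  205  232  244  245  244  244  245  244  244  244  244  244 
12 142  142  142  158  191* 199* 199* 199* 199* 200* 199* 199* 213  205  233  244  244  244  245  244  245  245  244  245  244 
14 143  143  141  143  169  193* 199* 199* 200* 199* 198* 198* 210  205  234  244  245  244  245  245  245  245  245  244  245 
16 143  142  143  142  143  156  168* 181* 189* 189* 177* 162* 189  203  234  245  245  245  245  245  245  245  245  245  245 
18 142  143  142  142  145  144  136  115  130  146  133  129  176  199  234  244  245  245  245  245  245  245  245  244  245
```

The ring now shows uniform orange with no pin standing in it: the pin has sunk. Going round to the flank.

>>> arm_command:
  commands:
    - {"travel": [0, 0.035, 0], "rotation": [0, 0, 0]}
    - {"travel": [0, 0.07, 0], "rotation": [0, 0, 0]}
    - {"travel": [0.02, 0.083, 0], "rotation": [0, 0, 0]}
    - {"travel": [0.05, 0.083, 0], "rotation": [0, 0, 0]}
    - {"travel": [0.085, 0.083, 0], "rotation": [0, 0, 0]}

```text
time: 27.08
tcp_pos: [0.5495, -0.067, 0.065]
tcp_rot: [0.999, -0.04, 0.001, 0.0]
wrist_force: [0.8, -1.1, 0.4]
grip_width: 0.0003
```

>>> arm_command:
  commands:
    - {"travel": [0.03, 0, 0], "rotation": [0, 0, 0]}
    - {"travel": [0.044, 0, 0], "rotation": [0, 0, 0]}
    - {"travel": [0.044, 0, 0.02], "rotation": [0, 0, 0]}
    - {"travel": [0.044, 0, 0.04], "rotation": [0, 0, 0]}
    - {"travel": [0.044, 0, 0.048], "rotation": [0, 0, 0]}

```text
time: 27.5
tcp_pos: [0.5918, -0.0684, 0.0141]
tcp_rot: [0.999, -0.038, -0.001, -0.0]
wrist_force: [-0.4, 0.9, -2.1]
grip_width: -0.0002
```

>>> arm_command:
  commands:
    - {"travel": [0, -0.007, 0], "rotation": [0, 0, 0]}
    - {"travel": [0, -0.014, 0], "rotation": [0, 0, 0]}
    - {"travel": [0, -0.021, 0], "rotation": [0, 0, 0]}
    - {"travel": [0, -0.028, 0], "rotation": [0, 0, 0]}
    - {"travel": [0, -0.035, 0], "rotation": [0, 0, 0]}

```text
time: 27.92
tcp_pos: [0.5959, -0.0332, 0.0179]
tcp_rot: [0.999, -0.038, 0.002, 0.001]
wrist_force: [-0.4, -3.2, 1.4]
grip_width: -0.0
```

```bash
python3 -c "
from h import *
st()"
```

```text
27.9167 base xy mm [np.float64(27.5), np.float64(-78.3), np.float64(17.9)] yaw err -1.5699978811022692 [-0.4 -3.2  1.4]
```

The block is moving with about 3 N.

>>> arm_command:
  commands:
    - {"travel": [0, -0.009, 0], "rotation": [0, 0, 0]}
    - {"travel": [0, -0.018, 0], "rotation": [0, 0, 0]}
    - {"travel": [0, -0.027, 0], "rotation": [0, 0, 0]}
    - {"travel": [0, -0.036, 0], "rotation": [0, 0, 0]}
    - {"travel": [0, -0.045, 0], "rotation": [0, 0, 0]}

```text
time: 28.33
tcp_pos: [0.5984, 0.0123, 0.0167]
tcp_rot: [0.999, -0.038, 0.001, 0.0]
wrist_force: [1.5, -2.8, 2.1]
grip_width: 0.0001
```

>>> arm_command:
  commands:
    - {"travel": [0, -0.009, 0], "rotation": [0, 0, 0]}
    - {"travel": [0, -0.018, 0], "rotation": [0, 0, 0]}
    - {"travel": [0, -0.027, 0], "rotation": [0, 0, 0]}
    - {"travel": [0, -0.033, 0], "rotation": [0, 0, 0]}
    - {"travel": [0, -0.038, 0], "rotation": [0, 0, 0]}

```text
time: 28.75
tcp_pos: [0.6007, 0.0503, 0.0161]
tcp_rot: [0.999, -0.038, -0.0, -0.0]
wrist_force: [1.3, -2.0, 1.5]
grip_width: 0.0003
```

```bash
python3 -c "
from h import *
st()"
```

```text
28.75 base xy mm [np.float64(26.0), np.float64(5.3), np.float64(16.1)] yaw err -1.5702544254857258 [ 1.3 -2.   1.5]
```

>>> arm_command:
  commands:
    - {"travel": [0, -0.002, 0], "rotation": [0, 0, 0]}
    - {"travel": [0, -0.004, 0], "rotation": [0, 0, 0]}
    - {"travel": [0, -0.006, 0], "rotation": [0, 0, 0]}
    - {"travel": [0, -0.006, 0], "rotation": [0, 0, 0]}

```text
time: 29.08
tcp_pos: [0.6009, 0.0557, 0.0161]
tcp_rot: [0.999, -0.038, -0.0, -0.0]
wrist_force: [0.4, -0.3, -0.0]
grip_width: -0.0
```

>>> arm_command:
  commands:
    - {"travel": [0, -0.0015, 0], "rotation": [0, 0, 0]}
    - {"travel": [0, -0.003, 0], "rotation": [0, 0, 0]}
    - {"travel": [0, -0.003, 0], "rotation": [0, 0, 0]}

```text
time: 29.33
tcp_pos: [0.601, 0.0572, 0.016]
tcp_rot: [0.999, -0.038, -0.001, 0.001]
wrist_force: [0.1, -5.6, 1.7]
grip_width: -0.0002
```

>>> arm_command:
  commands:
    - {"travel": [0, -0.0015, 0], "rotation": [0, 0, 0]}
    - {"travel": [0, -0.003, 0], "rotation": [0, 0, 0]}
    - {"travel": [0, -0.003, 0], "rotation": [0, 0, 0]}

```text
time: 29.58
tcp_pos: [0.601, 0.0572, 0.0161]
tcp_rot: [0.999, -0.038, -0.001, 0.003]
wrist_force: [-1.2, -12.9, 2.6]
grip_width: 0.0001
```

```bash
python3 -c "
from h import *
st()"
```

```text
29.5833 base xy mm [np.float64(25.8), np.float64(12.2), np.float64(16.1)] yaw err -1.5702495158123182 [ -1.2 -12.9   2.6]
```

A hard stop at TCP y = 12, where the end stop should be. Retreating clear.

>>> arm_command:
  commands:
    - {"travel": [0, 0.01, 0], "rotation": [0, 0, 0]}
    - {"travel": [0, 0.03, 0], "rotation": [0, 0, 0]}
    - {"travel": [0, 0.04, -0.03], "rotation": [0, 0, 0]}
    - {"travel": [0, 0.04, -0.07], "rotation": [0, 0, 0]}
    - {"travel": [0, 0.04, -0.11], "rotation": [0, 0, 0]}

```text
time: 30.0
tcp_pos: [0.5963, 0.0214, 0.1252]
tcp_rot: [0.999, -0.039, -0.003, -0.001]
wrist_force: [1.3, -0.1, 1.0]
grip_width: -0.0003
```

>>> arm_command:
  commands:
    - {"travel": [-0.035, 0.02, 0], "rotation": [0, 0, 0]}
    - {"travel": [-0.07, 0.04, 0], "rotation": [0, 0, 0]}
    - {"travel": [-0.105, 0.06, 0], "rotation": [0, 0, 0]}
    - {"travel": [-0.14, 0.08, 0], "rotation": [0, 0, 0]}
    - {"travel": [-0.14, 0.1, 0], "rotation": [0, 0, 0]}

```text
time: 30.42
tcp_pos: [0.4418, -0.0647, 0.1228]
tcp_rot: [0.999, -0.038, -0.006, -0.002]
wrist_force: [-0.1, -0.0, -1.1]
grip_width: -0.0002
```

>>> arm_command:
  commands:
    - {"travel": [0, 0.03, 0], "rotation": [0, 0, 0]}
    - {"travel": [0, 0.06, 0], "rotation": [0, 0, 0]}
    - {"travel": [0, 0.09, 0], "rotation": [0, 0, 0]}
    - {"travel": [0, 0.12, 0], "rotation": [0, 0, 0]}
    - {"travel": [0, 0.12, 0], "rotation": [0, 0, 0]}

```text
time: 30.83
tcp_pos: [0.4422, -0.1915, 0.1266]
tcp_rot: [0.999, -0.04, 0.001, 0.001]
wrist_force: [1.3, 0.0, 1.2]
grip_width: -0.0005
```

Run:
```python
from h import *
st(); p=np.load("p.npy")
look("top","pics/t3.png",(195,130,495,290),2.66); look("scene","pics/s5.png")
a=cv2.imread("pics/t3.png"); s=cv2.resize(cv2.imread("pics/s5.png")[190:270,180:330],(798,426),interpolation=cv2.INTER_CUBIC)
cv2.imwrite("pics/fin.png",np.vstack([cv2.resize(a,(798,426)),s])[:, :][:852]); cv2.imwrite("pics/fin.png",cv2.resize(cv2.imread("pics/fin.png"),(560,598)))
```

```text
30.8333 base xy mm [np.float64(-113.6), np.float64(-247.9), np.float64(126.6)] yaw err -1.5756021609847448 [1.3 0.  1.2]
```

View pics/fin.png

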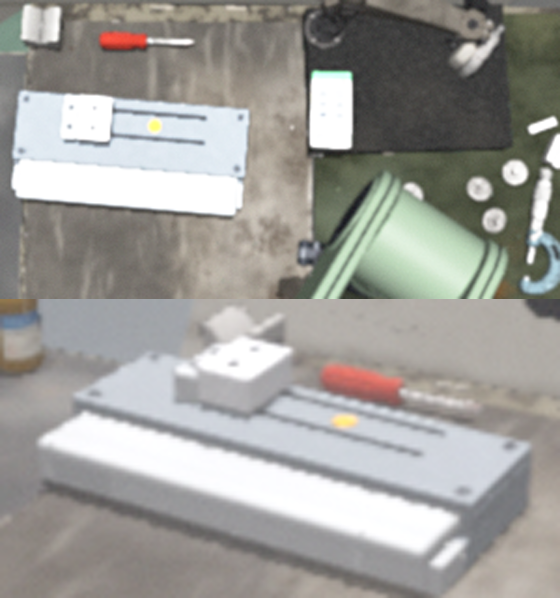

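The block (top view, 62–112, 95–142) rests against the end stop. The pin at (154,126) is flush, the guard is back out, and the screwdriver and V block look undisturbed. The arm is clear, so I'm handing in.

```bash
python3 -c "
from workcell import job
print(job.finish_job())"
```

```text
the job is handed in; nothing more can be done
None
```

The work stop is freed and the block is pushed over against the end stop. The job was handed in after about 31 s of robot time, with the arm clear of everything.

- **Notch and key:** five of the six lengths of the front edge were solid wall; the notch was the leftmost one, at y = +110.
- **Block:** it slid with about 3 N until it met a hard stop where the end stop should be.
- **Last pictures:** the block sits against the end stop, the pin is flush with the deck and the guard has sprung back out. The screwdriver and V block look as found. The ring gauge was hidden behind the arm in the last picture and I did not check it or the other loose parts separately.

Three things disagreed or failed along the way:

- **Fingertip offset:** the real fingertip was about 37 mm behind the reported tool point. I found this in the pictures and confirmed it by touching the bench, so my first probe passed above the guard without touching it.
- **First key press:** it stopped short. I took it for fully home, and the first push on the block met 31 N against the pin (block moved about 2 mm). I suspect the wide side of the gripper met the base, but did not confirm it.
- **Fix:** I backed off, turned the hand 90° and pressed the key again to a firm stop. An image check then showed the pin down, and I pushed the block again.

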